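# Lid the vial tub and clip it down corner to corner

## Task

Close the vial tub for the night: take the lid by its collar, slide the collar down over the tub's upright rod and lower the lid gently, without dropping it, until it lies flat on the gasket all round with its long sides along the tub's. Then snap the four blue clips down over the rim in opposite-corner order so that the gasket is drawn down evenly: first one clip and the one diagonally across from it, and only then the other two. Press each clip firmly until it clicks fully shut but do not force it (well under 45 N, so no slamming into its stop), and leave the beaker, bottles and marker where they stand.

Things in the scene. Friction and masses are not known exactly. Their poses are not given: they have to be found in the camera images.
- tub_rim (a point): Open off-white plastic tub, 85 mm tall, fixed on the cart. Its rolled rim is 150 mm (x) by 106 mm (y) outside, with a brick-red round gasket cord on top, standing 2 mm proud; mouth inside 124 x 71 mm. Point: centre of the mouth at the height of the gasket's top, 87 mm above the cart; x along the tub's long side, z up.
- rod_tip (a point): Centre of the top end of the white upright rod in the middle of the tub (fixed), 18 mm thick, its last 8 mm tapered to 10 mm; 143 mm above the cart, 56 mm above the gasket's top. Axes as the tub's.
- collar (a point): Dark grey round collar standing in the middle of the lid, 42 mm outside, 40 mm tall; its 25 mm bore goes right through the lid and passes the rod with 3.5 mm to spare all round. Point: on its axis 12 mm below its top, the place to grip; lid's top face 28 mm below it, lid's underside 36 mm below. 50 mm above the cart at the start, 123 mm when the lid is seated. z up the bore, x along the lid's long side.
- lid: Loose pale grey lid, 150 mm (x) by 106 mm (y), plate 8 mm thick, about 0.7 kg with its clips, lying on the cart on its plug. Origin: centre of the plug's underside. The plug, 119 x 66 mm, 14 mm deep below the plate, rounded edge, enters the tub's mouth with 2.5 mm to spare each side. It fits as well turned half round.
- lid_seat (a point): Centre of the lid plate's underside, the face that comes to rest on the gasket, 14 mm above the lid's origin; axes as the lid's. With the lid seated it coincides with the centre of the tub's mouth at the gasket's top.
- clip_1 (a joint): Hinge of the blue clip at the lid's +x +y corner, opposite clip 3; rad. Hinge line parallel to the lid's x, 45 mm from the middle line, clip centred at 42 mm along x, 10.5 mm above the plate's underside. 0 shut, 0.75-0.95 at the start; stays where left. Pressed down it swings freely to 0.45, meets the rim, then takes 8 to 15 N on its bar, snaps past at about 0.17 and pulls itself to 0, a firm stop.
- tab_1: Springy wing of clip 1, 34 mm wide along the lid's edge, with a smooth raised 5 mm thumb bar along its outer end, to be pressed straight down. Point: middle of the bar's top; with the clip shut it lies 27 mm outward of the hinge and 1.5 mm above it (99 mm above the cart on the seated lid), x outward, z up. It swings with the clip about the hinge, rising as the clip opens.
- clip_2 (a joint): Hinge of the blue clip at the lid's -x +y corner, opposite clip 4; rad. Hinge line parallel to the lid's x, 45 mm from the middle line, clip centred at 42 mm along x, 10.5 mm above the plate's underside. 0 shut, 0.75-0.95 at the start; stays where left. Pressed down it swings freely to 0.45, meets the rim, then takes 8 to 15 N on its bar, snaps past at about 0.17 and pulls itself to 0, a firm stop.
- tab_2: Springy wing of clip 2, 34 mm wide along the lid's edge, with a smooth raised 5 mm thumb bar along its outer end, to be pressed straight down. Point: middle of the bar's top; with the clip shut it lies 27 mm outward of the hinge and 1.5 mm above it (99 mm above the cart on the seated lid), x outward, z up. It swings with the clip about the hinge, rising as the clip opens.
- clip_3 (a joint): Hinge of the blue clip at the lid's -x -y corner, opposite clip 1; rad. Hinge line parallel to the lid's x, 45 mm from the middle line, clip centred at 42 mm along x, 10.5 mm above the plate's underside. 0 shut, 0.75-0.95 at the start; stays where left. Pressed down it swings freely to 0.45, meets the rim, then takes 8 to 15 N on its bar, snaps past at about 0.17 and pulls itself to 0, a firm stop.
- tab_3: Springy wing of clip 3, 34 mm wide along the lid's edge, with a smooth raised 5 mm thumb bar along its outer end, to be pressed straight down. Point: middle of the bar's top; with the clip shut it lies 27 mm outward of the hinge and 1.5 mm above it (99 mm above the cart on the seated lid), x outward, z up. It swings with the clip about the hinge, rising as the clip opens.
- clip_4 (a joint): Hinge of the blue clip at the lid's +x -y corner, opposite clip 2; rad. Hinge line parallel to the lid's x, 45 mm from the middle line, clip centred at 42 mm along x, 10.5 mm above the plate's underside. 0 shut, 0.75-0.95 at the start; stays where left. Pressed down it swings freely to 0.45, meets the rim, then takes 8 to 15 N on its bar, snaps past at about 0.17 and pulls itself to 0, a firm stop.
- tab_4: Springy wing of clip 4, 34 mm wide along the lid's edge, with a smooth raised 5 mm thumb bar along its outer end, to be pressed straight down. Point: middle of the bar's top; with the clip shut it lies 27 mm outward of the hinge and 1.5 mm above it (99 mm above the cart on the seated lid), x outward, z up. It swings with the clip about the hinge, rising as the clip opens.
- beaker_mid (a point): Clear glass beaker, 53 mm wide, 66 mm tall, standing on the cart near the centrifuge; this point is half-way up. A bystander: not to be moved.
- blue_bottle_mid (a point): White plastic bottle with a blue cap, 48 mm wide, 101 mm tall, on the cart behind the centrifuge; half-way up. A bystander: not to be moved.
- green_bottle_mid (a point): White plastic bottle with a white cap and green band, 48 mm wide, 101 mm tall, beside it; half-way up. A bystander: not to be moved.
- marker_mid (a point): Black marker pen, 138 mm long, 16 mm thick, lying on the cart's near edge; its middle. A bystander: not to be moved.

How it is judged:
On the way, in this order (a step that is already met when the one before it is completed fails the run):
1. the lid lies flat on the gasket, its collar over the rod, let go, with all four clips still open (distance between lid_seat and tub_rim below 0.006 m and z of lid_seat in the frame of tub_rim below 0.0025 m and angle between lid_seat's own z axis and vertical below 0.04 rad and angle between the x axis of lid_seat and the x axis of tub_rim, either way round below 0.1 rad and value of joint each of clip_1, clip_2, clip_3, clip_4 above 0.55 rad and contact force between the fingers and lid below 0.5 N), for 0.2 s.
2. two diagonally opposite clips are shut while the other two are still open (((value of joint each of clip_1, clip_3 below 0.12 rad and value of joint each of clip_2, clip_4 above 0.55 rad) or (value of joint each of clip_2, clip_4 below 0.12 rad and value of joint each of clip_1, clip_3 above 0.55 rad))), for 0.2 s.
3. all four clips are shut (value of joint each of clip_1, clip_2, clip_3, clip_4 below 0.12 rad), for 0.2 s.
At the end, for the whole second after the job is handed in: The lid lies flat on the tub's gasket, centred within 6 mm, no more than 2.5 mm above the gasket's top, level within 0.04 rad and in line with the tub within 0.10 rad; all four clips are shut (below 0.12 rad); everything is let go and at rest (all of step 3 and distance between lid_seat and tub_rim below 0.006 m and z of lid_seat in the frame of tub_rim below 0.0025 m and angle between lid_seat's own z axis and vertical below 0.04 rad and angle between the x axis of lid_seat and the x axis of tub_rim, either way round below 0.1 rad and linear speed of lid below 0.02 m/s and contact force between the arm and lid below 0.2 N); the robot touches nothing.
It fails at once if a clip pressed with more than 45 N (contact force between the fingers and tab_1 above 45 N or contact force between the fingers and tab_2 above 45 N or contact force between the fingers and tab_3 above 45 N or contact force between the fingers and tab_4 above 45 N).
It fails at once if the lid dropped onto the tub instead of being lowered (horizontal distance between lid_seat and tub_rim below 0.03 m and z of lid_seat in the frame of tub_rim below 0.06 m and linear speed of lid above 0.5 m/s).
It fails at once if the beaker, a bottle or the marker shifted by more than 15 mm (distance of any of beaker_mid, blue_bottle_mid, green_bottle_mid, marker_mid from where it was at the start of the episode above 0.015 m).
It also fails if it takes over 61 s, if anything falls off the work surface, if the arm or the gripper's body presses on something with over 40 N, if the wrist force passes 120 N, or if a joint passes its speed limit or range.

## Robot

A 7-joint arm with a two-finger parallel gripper is mounted at the origin on a cart in front of the work surface, level with it; the furniture and walls round the work are solid. World frame = base frame: x ahead of the robot, y to its left, z up, the work surface at z = 0. Lengths are in m, angles in rad, forces in N, time in s.
With the tool pointing down it reaches from about 0.425 to 1.025 m from the base axis. Payload 9.4 kg.
Tool frame: the origin (TCP) lies at the very end of the fingers, on their centre line; the grasp point (between the pads) lies 19 mm behind it; z points along the fingers, x is the direction in which the jaws open and shut, and the axes are right-handed (so a half turn about z gives the same grasp; the last joint's range is limited). The gripper opens to 93 mm and grips with 3 to 60 N. Pads are 15 mm wide; open, the fingers measure 128 mm over their backs; the gripper's body (75 mm by 188 mm) begins 65 mm behind the grasp point.
Start: joints at [1.163, 0.599, -0.003, 1.599, 0.002, 0.943, -0.08], TCP at [0.235, -0.686, 0.219] pointing down, gripper open.
Joint ranges: [-2.57, 2.57], [-0.35, 1.97], [-1.29, 1.29], [0.11, 2.56], [-1.05, 4.19], [0.11, 1.86], [-2.63, 2.63]. Speed limits (rad/s): [2.22, 2.22, 3.01, 3.01, 3.14, 3.14, 3.14].

## Interface

Orientations are given as a rotation vector (axis times angle).
In Python, from workcell import ctrl, cams gives the robot as it stands.
- The arm moves only by the tool play_rows, never from a script. Its argument "plan" is a list of rows, each an object with "fingers": the opening, from 0 (shut) to 1 (fully open); "offset": the shift along the tool's x, y, z as a fraction of full scale, a list of three; "yaw": the turn about the tool's z as a fraction of full scale. In form: [{"fingers": fingers, "offset": [x, y, z], "yaw": yaw}, ...]. A call has 1 to 20 rows; each row shifts and turns the commanded pose from where the row before left it, along the tool's axes as they then stand; what a row does not reach is not made up. Full scale, the value 1, is 20 mm for a shift and 5 degrees for a turn. A row lasts 1/12 s, in which the tool goes at most 41.7 mm and 7.16 degrees, less where a joint would pass 70% of its speed; a pose out of reach is approached as far as the arm can. A call with a number of a shift or a turn outside -1 to 1 is refused whole. A call with a gripper value outside its range is refused whole. The fingers move at their own pace and stop on an object; "force" is the grip in N (left out, the last holds). Time passes only in rows, so rows that do not move let the fingers close. It gives the time, the measured TCP pose, the force and the opening at its end, in the units of the state.
- ctrl.state(): the state, without advancing time (a new reading comes with each control period).
- cams.snapshot(name): name is "scene" or "side" or "wrist"; returns the picture (420x560x3 uint8, blue, green, red); there is no depth.
- cams.camera_params(name): a dict with "mtx" (3x3 intrinsics, pixels), "k1" (the pictures are not rectified: a ray, as slopes to the right and down, at radius r is drawn at 1 + k1 r^2 times it, then the intrinsics apply), "extrinsics" (4x4, takes a point from camera to world coordinates). Camera axes: x right, y up, looking along -z (the intrinsics and any distortion apply to the point x, -y, -z); pixel columns grow to the right and rows downward; lengths in m; the calibration is good to about 2 mm. A picture is of the moment at which its call begins: read the wrist's pose just before it. camera_params takes no time and is no camera call; for the wrist camera it gives the pose at the moment of the call.
- ctrl.finish_job(): hands the job in, once; it reports no verdict.
Trained networks look in the newest picture that a camera, given by its name, has taken for a name from the list of things; names that differ only in an ending like _2 or _b are one class to them, and where a whole thing is asked for, a point or a joint stands for the part that bears it (a point fixed in the world has none). Each returns a list of dicts, best first, with "p" (0 to 1); they miss things now and then, are a little off and sometimes report something else, mostly with a low value. They report only what shows in the picture. A call takes as long as a camera call.
- cams.masks_of(target, camera): "pixels" (420x560 bool, what is visible of it) and "extent" ([left, top, width, height] in pixels, round what is visible of it).
The state is a dict: "time": time; "joint_pos": joint angles; "joint_vel": joint speeds; "joint_torque": joint torques, N m; "position": TCP position; "orientation": TCP orientation; "force": force on the tool from outside, world axes, zero at the start; "moment": the same for the moment, N m; "grip_width": finger opening in m.
Only numpy, scipy, OpenCV 4.12 (cv2) and the standard library are available. Lean on these libraries where they do the work, as an engineer would, in place of code of your own. Each camera call takes 0.05 s, during which the arm holds its last target.

## Working session

There is one attempt and no reset: what is moved stays moved. The work goes in short steps, Python scripts to look and compute and a tool call to move; the robot and the scene stay as the last step left them, time stands still between calls to the robot, and variables do not carry over. Pictures are saved under pics/ and viewed, and the job is handed in when it is done.

Besides the shell and the picture viewer there is one more tool, called in YAML: its name, and indented under it one key for each argument. play_rows: Moves the arm, as the interface text tells. Its arguments: {"type":"object","properties":{"plan":{"type":"array","items":{"type":"object","properties":{"fingers":{"type":"number"},"offset":{"type":"array","items":{"type":"number","minimum":-1,"maximum":1}},"yaw":{"type":"number","minimum":-1,"maximum":1}}}},"force":{"type":"number"}},"required":["plan"]}

```bash
mkdir -p pics; ls; python3 - <<'E'
from workcell import ctrl,cams
import cv2
print(ctrl.state())
for n in ["scene","side","wrist"]:
    cv2.imwrite(f"pics/{n}0.png",cams.snapshot(n)); print(n,cams.camera_params(n))
E
```

```text
pics
{'time': 0.0, 'joint_pos': array([ 1.16330856,  0.60010767, -0.00254527,  1.60010146,  0.00181247,
        0.94286716, -0.07981596]), 'joint_vel': array([ 0.00101637, -0.0014226 ,  0.00069844, -0.00077955, -0.00059311,
        0.00089536, -0.00013622]), 'joint_torque': array([-3.21212701e-04, -7.65055919e+01,  1.49718650e+00, -2.52346838e+01,
       -5.24212816e-02,  1.68972008e-02,  1.25256656e-04]), 'position': array([ 0.23530393, -0.68526412,  0.21778268]), 'orientation': array([-2.55631257e+00,  1.82489170e+00,  2.01759937e-03]), 'force': array([-0.17864404, -0.22303667,  0.25681824]), 'moment': array([ 0.01064519, -0.07038411,  0.01179805]), 'grip_width': 0.09306790830866238}
scene {'mtx': array([[433.39417458,   0.        , 277.50913097],
       [  0.        , 433.39417458, 218.85407333],
       [  0.        ,   0.        ,   1.        ]]), 'k1': -0.08444049623290442, 'extrinsics': array([[-0.60432365,  0.43344958, -0.66851656, -0.20145497],
       [-0.79637366, -0.30321463,  0.52330668,  0.53345818],
       [ 0.02412306,  0.84863558,  0.5284276 ,  0.67659428],
       [ 0.
[... 362 characters left out ...]
442881, -0.8453353 ],
       [-0.02268424,  0.76412985,  0.64466348,  0.83460061],
       [ 0.        ,  0.        ,  0.        ,  1.        ]])}
wrist {'mtx': array([[302.05428601,   0.        , 285.12595769],
       [  0.        , 302.05428601, 210.12082546],
       [  0.        ,   0.        ,   1.        ]]), 'k1': -0.0030852733999345823, 'extrinsics': array([[ 3.24636856e-01,  9.05080250e-01,  2.74664619e-01,
         3.12037151e-01],
       [-9.45838509e-01,  3.10848015e-01,  9.36110396e-02,
        -6.59249859e-01],
       [-6.53448536e-04, -2.90177967e-01,  9.56972476e-01,
         3.84443536e-01],
       [ 0.00000000e+00,  0.00000000e+00,  0.00000000e+00,
         1.00000000e+00]])}
```

View pics/scene0.png

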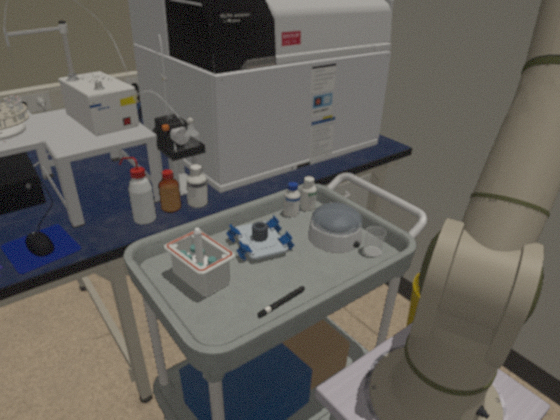

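View pics/side0.png

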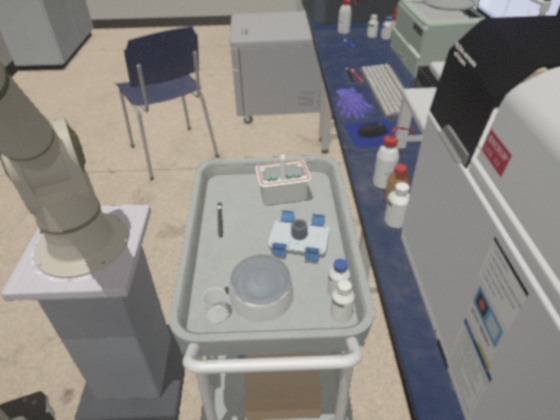

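View pics/wrist0.png

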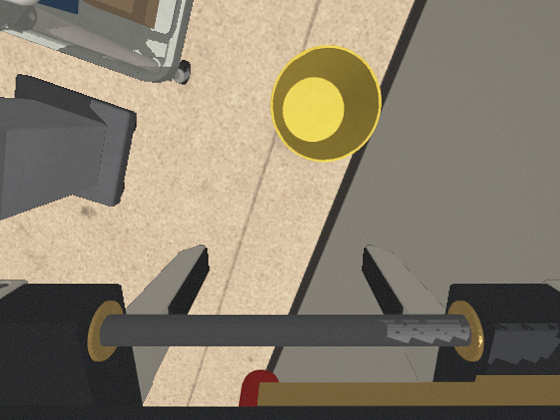

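The scene view shows the tub at about (200,262) with the lid's collar at (260,232), and the centrifuge to the right at (335,228). The marker is at (282,300). In the side view the tub is at (283,180) and the collar at (300,230). Next I'll locate them.

```bash
cat > h.py <<'E'
from workcell import ctrl,cams
import cv2, numpy as np
from scipy.optimize import least_squares
def P(n): return cams.camera_params(n)
def proj(X,c):
    X=np.atleast_2d(X); T=np.linalg.inv(c["extrinsics"]); q=X@T[:3,:3].T+T[:3,3]
    s=np.c_[q[:,0]/-q[:,2],-q[:,1]/-q[:,2]]; r2=(s**2).sum(1,keepdims=True)
    s=s*(1+c["k1"]*r2); m=c["mtx"]; return np.c_[s[:,0]*m[0,0]+m[0,2],s[:,1]*m[1,1]+m[1,2]]
def ray(uv,c):
    m=c["mtx"]; d=np.array([(uv[0]-m[0,2])/m[0,0],(uv[1]-m[1,2])/m[1,1]]); s=d.copy()
    for _ in range(20): s=d/(1+c["k1"]*(s@s))
    v=c["extrinsics"][:3,:3]@np.array([s[0],-s[1],-1]); return c["extrinsics"][:3,3],v/np.linalg.norm(v)
def onz(uv,c,z):
    o,v=ray(uv,c); return o+v*(z-o[2])/v[2]
E
python3 - <<'E'
from h import *
for cam in ["scene","side"]:
    im=cams.snapshot(cam); c=P(cam); cv2.imwrite(f"pics/{cam}1.png",im)
    vis=im.copy()
    for t,z in [("collar",.05),("lid",.015),("tub_rim",.087),("rod_tip",.143),("tab_1",.05),("beaker_mid",.033),("blue_bottle_mid",.05),("green_bottle_mid",.05),("marker_mid",.008)]:
        for d in cams.masks_of(t,cam)[:5]:
            m=d["pixels"]; 
            if d["p"]<.2: continue
            ys,xs=np.nonzero(m); cen=(xs.mean(),ys.mean())
            print(cam,t,round(d["p"],2),d["extent"],np.round(cen,1),np.round(onz(cen,c,z),3))
            vis[m]=vis[m]//2+np.array([0,90,0],np.uint8)
    cv2.imwrite(f"pics/{cam}1v.png",cv2.resize(vis[140:340,130:430] if cam=="scene" else vis[140:340,150:400],None,fx=2.6,fy=2.6))
    cv2.imwrite(f"pics/{cam}1c.png",cv2.resize(im[180:310,130:310] if cam=="scene" else im[145:275,200:380],None,fx=4.4,fy=4.4,interpolation=cv2.INTER_CUBIC))
E
```

```text
scene collar 0.58 [226.2, 216.7, 67.0, 40.5] [260.5 238.6] [0.54  0.006 0.05 ]
scene lid 0.96 [228.4, 216.0, 66.8, 45.5] [260.2 238.8] [ 0.581 -0.022  0.015]
scene tub_rim 0.97 [160.8, 226.2, 73.9, 71.2] [200.7 261.4] [0.5   0.197 0.087]
scene tab_1 0.45 [284.6, 232.4, 8.6, 7.1] [287.5 235.8] [ 0.511 -0.058  0.05 ]
scene tab_1 0.39 [245.0, 245.4, 0.6, 4.2] [242.5 245.5] [0.541 0.06  0.05 ]
scene beaker_mid 0.77 [364.1, 225.1, 22.4, 31.5] [374.1 241.5] [ 0.377 -0.244  0.033]
scene beaker_mid 0.48 [234.2, 243.4, 15.2, 13.7] [243.  249.2] [0.547 0.055 0.033]
scene blue_bottle_mid 0.57 [282.3, 183.1, 15.8, 33.8] [291.5 200.5] [ 0.649 -0.183  0.05 ]
scene green_bottle_mid 0.91 [298.8, 179.1, 15.1, 32.8] [307.8 194.5] [ 0.65  -0.246  0.05 ]
scene marker_mid 0.55 [259.4, 287.3, 46.0, 28.2] [280.  301.4] [0.362 0.078 0.008]
side collar 0.84 [268.0, 211.4, 60.3, 49.0] [298.9 235.5] [ 0.578 -0.048  0.05 ]
side lid 0.94 [267.7, 209.7, 63.1, 50.4] [298.6 235.4] [ 0.58  -0.013  0.015]
side tub_rim 0.68 [257.5, 151.9, 52.8, 52.6] [282.2 180.9] [0.543 0.134 0.087]
side tub_rim 0.38 [272.9, 243.6, 1
[... 366 characters left out ...]
]
side blue_bottle_mid 0.65 [202.1, 285.7, 29.6, 37.0] [214.8 304.6] [ 0.38  -0.253  0.05 ]
side blue_bottle_mid 0.62 [328.5, 260.6, 21.6, 34.9] [337.  274.4] [ 0.657 -0.181  0.05 ]
side green_bottle_mid 0.85 [330.8, 278.3, 23.2, 42.2] [341.5 301.6] [ 0.656 -0.258  0.05 ]
side green_bottle_mid 0.7 [308.5, 249.7, 10.7, 4.2] [311.3 249.1] [ 0.605 -0.098  0.05 ]
side green_bottle_mid 0.25 [204.8, 286.2, 25.8, 39.2] [215.  304.7] [ 0.38  -0.253  0.05 ]
side marker_mid 0.71 [330.9, 278.9, 23.7, 42.3] [341.4 301.6] [ 0.664 -0.226  0.008]
side marker_mid 0.58 [256.4, 155.2, 56.0, 47.7] [282.7 181. ] [0.549 0.237 0.008]
side marker_mid 0.53 [215.8, 206.6, 7.5, 27.4] [219.3 218.6] [0.363 0.073 0.008]
```

View pics/scene1c.png

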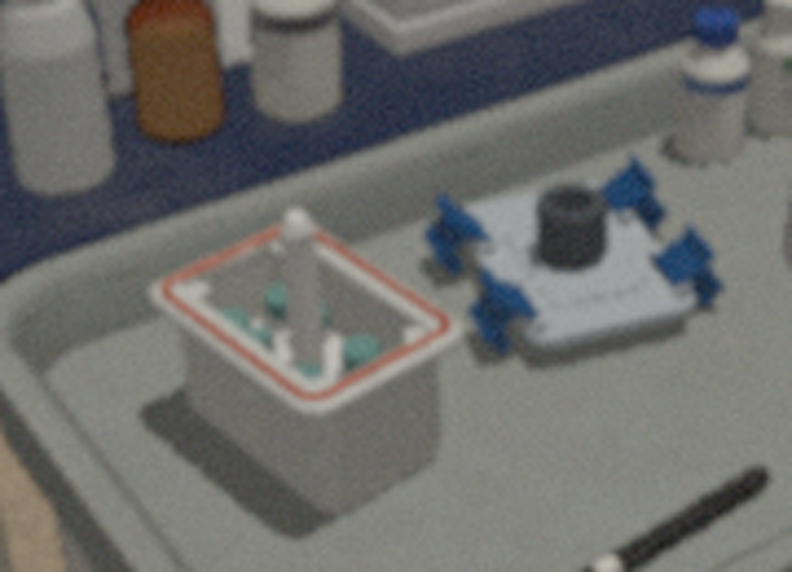

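View pics/side1c.png

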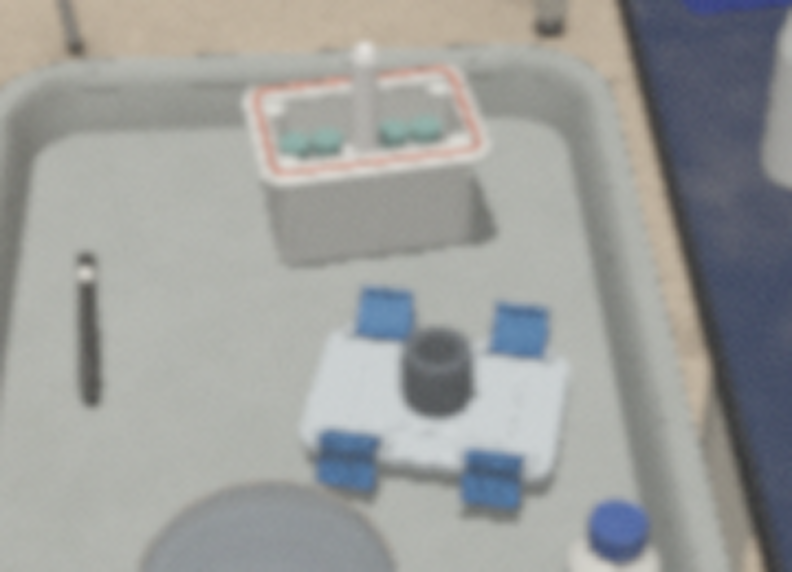

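```bash
cat >> h.py <<'E'
def redmask(im):
    b,g,r=[im[...,i].astype(int) for i in range(3)]
    return ((r-g)>35)&((r-b)>35)
def rrect(a,b,rad,n=400):
    # closed rounded rectangle half sizes a,b
    pts=[]
    for sx,sy,t0 in [(1,1,0),(-1,1,np.pi/2),(-1,-1,np.pi),(1,-1,1.5*np.pi)]:
        t=np.linspace(t0,t0+np.pi/2,12); pts+=list(zip(sx*(a-rad)+rad*np.cos(t),sy*(b-rad)+rad*np.sin(t)))
    pts=np.array(pts+[pts[0]]); d=np.r_[0,np.cumsum(np.linalg.norm(np.diff(pts,axis=0),axis=1))]
    s=np.linspace(0,d[-1],n); return np.c_[np.interp(s,d,pts[:,0]),np.interp(s,d,pts[:,1])]
E
python3 - <<'E'
from h import *
from scipy.spatial import cKDTree
obs={}
for cam,box in [("scene",(220,280,155,240)),("side",(155,190,250,315))]:
    im=cv2.imread(f"pics/{cam}1.png"); m=redmask(im)*0
    mm=redmask(im); m=np.zeros_like(mm); m[box[0]:box[1],box[2]:box[3]]=mm[box[0]:box[1],box[2]:box[3]]
    ys,xs=np.nonzero(m); print(cam,len(xs),xs.min(),xs.max(),ys.min(),ys.max())
    c=P(cam); obs[cam]=np.array([onz((x,y),c,.086)[:2] for x,y in zip(xs,ys)])
def res(p,o):
    x,y,t,a,b=p; R=np.array([[np.cos(t),-np.sin(t)],[np.sin(t),np.cos(t)]])
    q=rrect(a,b,.014)@R.T+[x,y]; return cKDTree(q).query(o)[0]
for k in ["scene","side","both"]:
    o=np.vstack(list(obs.values())) if k=="both" else obs[k]
    for t0 in (-.1,.1,.3):
        s=least_squares(res,[.54,.17,t0,.068,.044],args=(o,),loss="soft_l1",f_scale=.002,x_scale=[.01,.01,.1,.005,.005])
        print(k,np.round(s.x,4),s.cost)
E
```

```text
scene 170 167 231 232 270
side 3 267 303 163 164
scene [0.5455 0.1778 0.1473 0.0672 0.0464] 0.00013115668690201062
scene [0.5455 0.1779 0.1465 0.0672 0.0464] 0.00013120006649493905
scene [0.5455 0.1778 0.1483 0.0672 0.0464] 0.00013122862795779573
side [ 0.5465  0.1757 -0.0087  0.0693  0.0454] 3.301562561168528e-06
side [ 0.5625  0.2951 -0.0247  0.0727  0.0751] 3.897140878714683e-06
side [ 0.5665  0.2936 -0.0251  0.0837  0.0737] 4.005449110942018e-06
both [0.5455 0.1779 0.1458 0.0672 0.0464] 0.00013435842089690308
both [0.5455 0.1779 0.1449 0.0672 0.0464] 0.0001342837581755246
both [0.5455 0.1779 0.1452 0.0672 0.0464] 0.00013427534993136557
```

```bash
cat >> h.py <<'E'
from scipy.spatial.transform import Rotation as Rn
def rows(d,dyaw_deg,n,R=None,nyaw=None,z=None):
    """world displacement d over n rows, yaw about world z dyaw_deg in first nyaw rows; prints rows in tool units"""
    if R is None: R=Rn.from_rotvec(ctrl.state()["orientation"]).as_matrix()
    # ideal tool-down
    a=np.arctan2(R[1,0],R[0,0]); nyaw=nyaw or n; out=[]
    for i in range(n):
        T=np.array([[np.cos(a),np.sin(a),0],[np.sin(a),-np.cos(a),0],[0,0,-1]])
        o=np.round(T.T@(np.array(d)/n)/.02,3); y=round(-dyaw_deg/nyaw/5,3) if i<nyaw else 0
        out.append((o.tolist(),y)); a+=np.radians(-y*5)
    return out
E
python3 - <<'E'
from h import *
for r in rows([.325,.745,.11],60,40,nyaw=12): print(r)
E
```

```text
([-0.749, -0.687, -0.137], -1.0)
([-0.686, -0.749, -0.137], -1.0)
([-0.618, -0.806, -0.137], -1.0)
([-0.546, -0.857, -0.137], -1.0)
([-0.469, -0.901, -0.137], -1.0)
([-0.388, -0.939, -0.137], -1.0)
([-0.305, -0.969, -0.137], -1.0)
([-0.219, -0.992, -0.137], -1.0)
([-0.132, -1.007, -0.137], -1.0)
([-0.044, -1.015, -0.137], -1.0)
([0.045, -1.015, -0.137], -1.0)
([0.133, -1.007, -0.137], -1.0)
([0.22, -0.992, -0.137], 0)
([0.22, -0.992, -0.137], 0)
([0.22, -0.992, -0.137], 0)
([0.22, -0.992, -0.137], 0)
([0.22, -0.992, -0.137], 0)
([0.22, -0.992, -0.137], 0)
([0.22, -0.992, -0.137], 0)
([0.22, -0.992, -0.137], 0)
([0.22, -0.992, -0.137], 0)
([0.22, -0.992, -0.137], 0)
([0.22, -0.992, -0.137], 0)
([0.22, -0.992, -0.137], 0)
([0.22, -0.992, -0.137], 0)
([0.22, -0.992, -0.137], 0)
([0.22, -0.992, -0.137], 0)
([0.22, -0.992, -0.137], 0)
([0.22, -0.992, -0.137], 0)
([0.22, -0.992, -0.137], 0)
([0.22, -0.992, -0.137], 0)
([0.22, -0.992, -0.137], 0)
([0.22, -0.992, -0.137], 0)
([0.22, -0.992, -0.137], 0)
([0.22, -0.992, -0.137], 0)
([0.22, -0.992, -0.137], 0)
([0.22, -0.992, -0.137], 0)
([0.22, -0.992, -0.137], 0)
([0.22, -0.992, -0.137], 0)
([0.22, -0.992, -0.137], 0)
```

play_rows:
  plan:
    - {"fingers": 1, "offset": [-0.75, -0.69, -0.3], "yaw": -1}
    - {"fingers": 1, "offset": [-0.69, -0.75, -0.3], "yaw": -1}
    - {"fingers": 1, "offset": [-0.62, -0.81, -0.3], "yaw": -1}
    - {"fingers": 1, "offset": [-0.55, -0.86, -0.3], "yaw": -1}
    - {"fingers": 1, "offset": [-0.47, -0.9, -0.3], "yaw": -1}
    - {"fingers": 1, "offset": [-0.39, -0.94, -0.3], "yaw": -1}
    - {"fingers": 1, "offset": [-0.3, -0.97, -0.3], "yaw": -1}
    - {"fingers": 1, "offset": [-0.22, -0.99, -0.3], "yaw": -1}
    - {"fingers": 1, "offset": [-0.13, -1, -0.3], "yaw": -1}
    - {"fingers": 1, "offset": [-0.04, -1, -0.3], "yaw": -1}
    - {"fingers": 1, "offset": [0.04, -1, -0.3], "yaw": -1}
    - {"fingers": 1, "offset": [0.13, -1, -0.3], "yaw": -1}
    - {"fingers": 1, "offset": [0.22, -1, -0.3], "yaw": 0}
    - {"fingers": 1, "offset": [0.22, -1, -0.3], "yaw": 0}
    - {"fingers": 1, "offset": [0.22, -1, -0.3], "yaw": 0}
    - {"fingers": 1, "offset": [0.22, -1, -0.3], "yaw": 0}
    - {"fingers": 1, "offset": [0.22, -1, -0.3], "yaw": 0}
    - {"fingers": 1, "offset": [0.22, -1, -0.3], "yaw": 0}
    - {"fingers": 1, "offset": [0.22, -1, 0], "yaw": 0}
    - {"fingers": 1, "offset": [0.22, -1, 0], "yaw": 0}

```text
time: 2.82
position: [0.3983, -0.3116, 0.3272]
orientation: [3.126, -0.303, 0.001]
force: [-0.7, 0.2, 0.9]
grip_width: 0.0929
```

play_rows:
  plan:
    - {"fingers": 1, "offset": [0.22, -1, 0], "yaw": 0}
    - {"fingers": 1, "offset": [0.22, -1, 0], "yaw": 0}
    - {"fingers": 1, "offset": [0.22, -1, 0], "yaw": 0}
    - {"fingers": 1, "offset": [0.22, -1, 0], "yaw": 0}
    - {"fingers": 1, "offset": [0.22, -1, 0], "yaw": 0}
    - {"fingers": 1, "offset": [0.22, -1, 0], "yaw": 0}
    - {"fingers": 1, "offset": [0.22, -1, 0], "yaw": 0}
    - {"fingers": 1, "offset": [0.22, -1, 0], "yaw": 0}
    - {"fingers": 1, "offset": [0.22, -1, 0], "yaw": 0}
    - {"fingers": 1, "offset": [0.22, -1, 0], "yaw": 0}
    - {"fingers": 1, "offset": [0.22, -1, 0], "yaw": 0}
    - {"fingers": 1, "offset": [0.22, -1, 0], "yaw": 0}
    - {"fingers": 1, "offset": [0.22, -1, 0], "yaw": 0}
    - {"fingers": 1, "offset": [0.22, -1, 0], "yaw": 0}
    - {"fingers": 1, "offset": [0.22, -1, 0], "yaw": 0}
    - {"fingers": 1, "offset": [0.22, -1, 0], "yaw": 0}
    - {"fingers": 1, "offset": [0.22, -1, 0], "yaw": 0}
    - {"fingers": 1, "offset": [0.22, -1, 0], "yaw": 0}
    - {"fingers": 1, "offset": [0, 0, 0], "yaw": 0}
    - {"fingers": 1, "offset": [0, 0, 0], "yaw": 0}

```text
time: 4.48
position: [0.5447, 0.0266, 0.3266]
orientation: [-3.127, 0.299, 0.0]
force: [0.2, -1.2, -0.4]
grip_width: 0.0928
```

```bash
python3 - <<'E'
from h import *
s=ctrl.state(); print(s["time"],s["position"],s["orientation"],s["force"],s["joint_pos"])
c=P("wrist"); im=cams.snapshot("wrist"); cv2.imwrite("pics/w1.png",im); np.save("w1c.npy",c,allow_pickle=True); print(c)
for t,z in [("collar",.05),("lid",.015),("tub_rim",.087),("rod_tip",.143),("tab_1",.05)]:
    for d in cams.masks_of(t,"wrist")[:5]:
        m=d["pixels"]
        if d["p"]<.2: continue
        ys,xs=np.nonzero(m); cen=(xs.mean(),ys.mean()); print(t,round(d["p"],2),d["extent"],np.round(onz(cen,c,z),4))
E
```

```text
4.4833 [0.54469483 0.02661793 0.32656703] [-3.12707874e+00  2.99176130e-01  1.24537697e-04] [ 0.16354245 -1.19367525 -0.44220746] [ 0.27018402  0.31294667 -0.55463289  1.85458713  0.19035942  1.02667087
 -0.55259745]
{'mtx': array([[302.05428601,   0.        , 285.12595769],
       [  0.        , 302.05428601, 210.12082546],
       [  0.        ,   0.        ,   1.        ]]), 'k1': -0.0030852733999345823, 'extrinsics': array([[ 9.81828915e-01,  1.81620333e-01,  5.50094167e-02,
         5.60045906e-01],
       [-1.89768212e-01,  9.39544178e-01,  2.85034669e-01,
         1.06081514e-01],
       [ 8.43143602e-05, -2.90294319e-01,  9.56937407e-01,
         4.93052328e-01],
       [ 0.00000000e+00,  0.00000000e+00,  0.00000000e+00,
         1.00000000e+00]])}
collar 0.91 [265.4, 146.3, 98.8, 99.1] [ 0.5804 -0.0096  0.05  ]
collar 0.25 [328.3, 231.1, 21.8, 8.1] [ 0.6062 -0.0853  0.05  ]
lid 0.82 [265.7, 148.9, 95.3, 93.9] [ 0.5819 -0.0188  0.015 ]
lid 0.69 [359.4, 295.9, 14.3, 20.4] [ 0.6454 -0.2501  0.015 ]
tub_rim 0.85 [195.6, 0.9, 135.0, 121.2] [0.548  0.1782 0.087 ]
tub_rim 0.28 [268.3, 148.4, 94.3, 94.7] [5.785e-01 3.000e-04 8.700e-02]
rod_tip 0.96 [200.0, 3.1, 137.8, 118.9] [0.5502 0.1683 0.143 ]
rod_tip 0.55 [208.5, 344.4, 30.0, 16.4] [ 0.4106 -0.1881  0.143 ]
rod_tip 0.43 [266.3, 146.7, 92.2, 97.8] [0.5762 0.0147 0.143 ]
tab_1 0.71 [278.0, 156.3, 23.0, 4.4] [0.554  0.0514 0.05  ]
tab_1 0.69 [325.2, 230.6, 24.3, 9.7] [ 0.6056 -0.0851  0.05  ]
tab_1 0.49 [335.8, 158.5, 24.4, 9.6] [0.6342 0.0313 0.05  ]
tab_1 0.48 [275.8, 230.0, 21.1, 10.3] [ 0.5267 -0.0667  0.05  ]
```

View pics/w1.png

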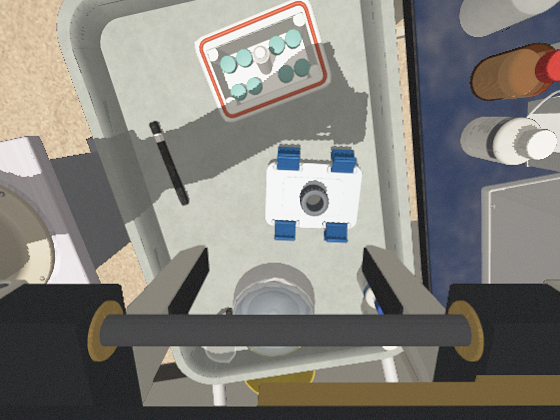

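The wrist view shows the whole tub, with the rod tip at about (264,54). The lid's collar top is at (315,199) and its four clips are at (288,157), (343,160), (285,230) and (336,232). I'll fit the poses from this picture.

```bash
cat >> h.py <<'E'
from scipy.spatial import cKDTree
def fit_tub(im,c,box,z=.086):
    mm=redmask(im); m=np.zeros_like(mm); m[box[0]:box[1],box[2]:box[3]]=mm[box[0]:box[1],box[2]:box[3]]
    ys,xs=np.nonzero(m); o=np.array([onz((x,y),c,z)[:2] for x,y in zip(xs,ys)])
    def res(p):
        x,y,t,a,b=p; R=np.array([[np.cos(t),-np.sin(t)],[np.sin(t),np.cos(t)]])
        return cKDTree(rrect(a,b,.014)@R.T+[x,y]).query(o)[0]
    s=least_squares(res,[.5455,.178,.147,.068,.044],loss="soft_l1",f_scale=.002,x_scale=[.01,.01,.1,.005,.005])
    return s.x,len(o),np.sqrt((s.fun**2).mean())
E
python3 - <<'E'
from h import *
c=np.load("w1c.npy",allow_pickle=True).item(); im=cv2.imread("pics/w1.png")
print("tub",fit_tub(im,c,(0,130,185,340)))
cr=cv2.resize(im[30:80,235:290],None,fx=8,fy=8,interpolation=cv2.INTER_CUBIC)
cl=cv2.resize(im[140:250,255:370],None,fx=5,fy=5,interpolation=cv2.INTER_CUBIC)
cv2.imwrite("pics/w1rod.png",cr); cv2.imwrite("pics/w1lid.png",cl)
# plate: bright
g=im[140:250,255:370].min(2)
for th in (170,190,210):
    m=np.zeros(im.shape[:2],np.uint8); m[140:250,255:370]=(g>th)
    n,l,st,ce=cv2.connectedComponentsWithStats(m); k=1+st[1:,4].argmax()
    pts=np.argwhere(l==k)[:,::-1].astype(np.float32); w=np.array([onz(p,c,.022)[:2] for p in pts],np.float32)
    print(th,st[k],cv2.minAreaRect(w*1000))
b,gg,r=[im[...,i].astype(int) for i in range(3)]
m=((b-r>50)&(b<200)).astype(np.uint8); m[:140]=0;m[250:]=0;m[:,:255]=0;m[:,370:]=0
n,l,st,ce=cv2.connectedComponentsWithStats(m)
for i in range(1,n):
    if st[i,4]>60: print(st[i],ce[i],np.round(onz(ce[i],c,.035),4))
E
```

```text
tub (array([0.54642933, 0.17642687, 0.15027911, 0.06725747, 0.04609823]), 1430, np.float64(0.0014378995064925012))
170 [ 255  140  115  110 9082] ((581.4314575195312, -21.851791381835938), (180.52615356445312, 192.63941955566406), 79.05473327636719)
190 [ 255  140  115  110 7034] ((581.3587646484375, -21.837692260742188), (180.52565002441406, 192.4918975830078), 79.05490112304688)
210 [ 265  163   97   66 4363] ((580.1406860351562, -19.79743194580078), (106.3266372680664, 151.13031005859375), 76.46932983398438)
[277 147  23  24 487] [287.88090349 158.3613963 ] [0.5533 0.0489 0.035 ]
[331 150  26  23 504] [342.78769841 160.7797619 ] [0.634  0.0296 0.035 ]
[275 220  21  21 383] [284.48563969 229.90078329] [ 0.5264 -0.063   0.035 ]
[324 223  24  19 405] [335.77037037 232.16049383] [ 0.6072 -0.0826  0.035 ]
```

View pics/w1lid.png

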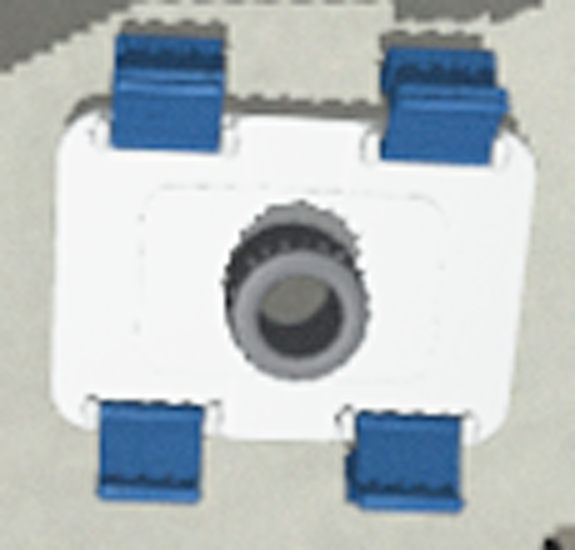

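View pics/w1rod.png

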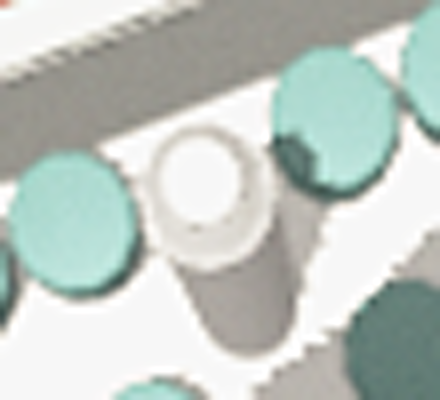

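```bash
python3 - <<'E'
from h import *
c=np.load("w1c.npy",allow_pickle=True).item()
print("collar",onz((314.4,202.4),c,.062),"rod",onz((259.6,52.1),c,.143))
s=ctrl.state();p=s["position"]; a=np.arctan2(*Rn.from_rotvec(s["orientation"]).as_matrix()[[1,0],[0,0]]); print(p,np.degrees(a))
E
```

```text
collar [ 0.58006715 -0.01881147  0.062     ] rod [0.54648636 0.17646452 0.143     ]
[0.5443903  0.02470649 0.32666764] -11.128472039855657
```

play_rows:
  plan:
    - {"fingers": 1, "offset": [0.72, 0.6, 1], "yaw": 0.16}
    - {"fingers": 1, "offset": [0.72, 0.6, 1], "yaw": 0.16}
    - {"fingers": 1, "offset": [0.72, 0.6, 1], "yaw": 0.16}
    - {"fingers": 1, "offset": [0, 0, 1], "yaw": 0}
    - {"fingers": 1, "offset": [0, 0, 1], "yaw": 0}
    - {"fingers": 1, "offset": [0, 0, 1], "yaw": 0}
    - {"fingers": 1, "offset": [0, 0, 1], "yaw": 0}
    - {"fingers": 1, "offset": [0, 0, 1], "yaw": 0}
    - {"fingers": 1, "offset": [0, 0, 1], "yaw": 0}
    - {"fingers": 1, "offset": [0, 0, 1], "yaw": 0}
    - {"fingers": 1, "offset": [0, 0, 0.5], "yaw": 0}
    - {"fingers": 1, "offset": [0, 0, 0], "yaw": 0}
    - {"fingers": 1, "offset": [0, 0, 0], "yaw": 0}

```text
time: 5.87
position: [0.5794, -0.0186, 0.1167]
orientation: [3.12, -0.368, -0.001]
force: [0.4, 0.1, 0.4]
grip_width: 0.0932
```

```bash
python3 - <<'E'
from h import *
s=ctrl.state();p=s["position"]; R=Rn.from_rotvec(s["orientation"]).as_matrix(); print(s["time"],p,np.degrees(np.arctan2(R[1,0],R[0,0])),s["force"])
print(R.T@(np.array([.580,-.019,.031])-p)/.02)
c=P("wrist"); im=cams.snapshot("wrist"); cv2.imwrite("pics/w2.png",im)
E
```

```text
5.8667 [ 0.57941104 -0.01859824  0.11667235] -13.45730875764607 [0.4398162  0.11363382 0.43223538]
[0.03615419 0.01180048 4.28359705]
```

View pics/w2.png

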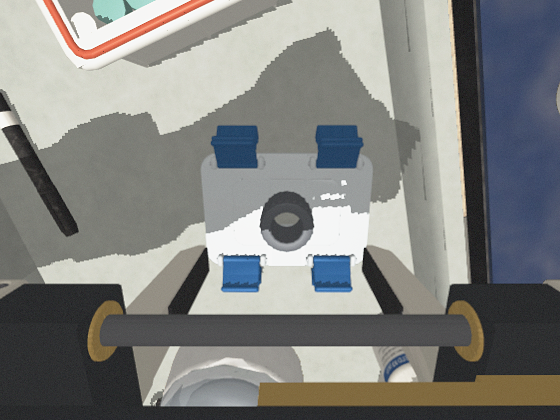

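play_rows:
  plan:
    - {"fingers": 1, "offset": [0, 0, 1], "yaw": 0}
    - {"fingers": 1, "offset": [0, 0, 1], "yaw": 0}
    - {"fingers": 1, "offset": [0, 0, 1], "yaw": 0}
    - {"fingers": 1, "offset": [0.03, 0.01, 0.7], "yaw": 0}
    - {"fingers": 1, "offset": [0, 0, 0.56], "yaw": 0}
    - {"fingers": 1, "offset": [0, 0, 0], "yaw": 0}
    - {"fingers": 0, "offset": [0, 0, 0], "yaw": 0}
    - {"fingers": 0, "offset": [0, 0, 0], "yaw": 0}
    - {"fingers": 0, "offset": [0, 0, 0], "yaw": 0}
    - {"fingers": 0, "offset": [0, 0, 0], "yaw": 0}
    - {"fingers": 0, "offset": [0, 0, 0], "yaw": 0}
    - {"fingers": 0, "offset": [0, 0, 0], "yaw": 0}
  force: 40

```text
time: 6.92
position: [0.5802, -0.0188, 0.0318]
orientation: [-3.12, 0.368, -0.001]
force: [0.7, 0.1, 0.2]
grip_width: 0.0577
```

play_rows:
  plan:
    - {"fingers": 0, "offset": [0, 0, 0], "yaw": 0}
    - {"fingers": 0, "offset": [0, 0, 0], "yaw": 0}
    - {"fingers": 0, "offset": [0, 0, 0], "yaw": 0}
    - {"fingers": 0, "offset": [0, 0, 0], "yaw": 0}
    - {"fingers": 0, "offset": [0, 0, 0], "yaw": 0}
    - {"fingers": 0, "offset": [0, 0, 0], "yaw": 0}

```text
time: 7.42
position: [0.5801, -0.0188, 0.0314]
orientation: [3.12, -0.368, 0.0]
force: [-1.1, -0.1, 2.0]
grip_width: 0.0409
```

play_rows:
  plan:
    - {"fingers": 0, "offset": [0, 0, -0.3], "yaw": 0}
    - {"fingers": 0, "offset": [0, 0, -0.6], "yaw": 0}
    - {"fingers": 0, "offset": [0, 0, -0.9], "yaw": 0}
    - {"fingers": 0, "offset": [0, 0, -1], "yaw": 0}
    - {"fingers": 0, "offset": [0, 0, -1], "yaw": 0}
    - {"fingers": 0, "offset": [0, 0, -1], "yaw": 0}
    - {"fingers": 0, "offset": [0, 0, -1], "yaw": 0}
    - {"fingers": 0, "offset": [0, 0, -1], "yaw": 0}
    - {"fingers": 0, "offset": [0, 0, -1], "yaw": 0}
    - {"fingers": 0, "offset": [0, 0, -0.6], "yaw": 0}
    - {"fingers": 0, "offset": [0, 0, -0.3], "yaw": 0}
    - {"fingers": 0, "offset": [0, 0, 0], "yaw": 0}

```text
time: 8.42
position: [0.5801, -0.0189, 0.2066]
orientation: [3.12, -0.368, 0.002]
force: [1.1, 0.1, -6.9]
grip_width: 0.0406
```

```bash
python3 - <<'E'
from h import *
s=ctrl.state();p=s["position"]; print(p,s["force"],s["grip_width"])
im=cams.snapshot("side"); cv2.imwrite("pics/s2.png",im)
im=cams.snapshot("wrist"); cv2.imwrite("pics/w3.png",im)
d=np.array([.5465,.1765,p[2]])-p
for r in rows(d,22.1,12,nyaw=12): print(r)
E
```

```text
[ 0.5801361  -0.01885599  0.20656127] [ 1.07577452  0.10351385 -6.91009917] 0.04064027358450364
([-0.326, -0.759, 0.0], -0.368)
([-0.301, -0.769, 0.0], -0.368)
([-0.276, -0.778, 0.0], -0.368)
([-0.251, -0.787, 0.0], -0.368)
([-0.226, -0.795, 0.0], -0.368)
([-0.2, -0.801, 0.0], -0.368)
([-0.174, -0.807, 0.0], -0.368)
([-0.148, -0.813, 0.0], -0.368)
([-0.122, -0.817, 0.0], -0.368)
([-0.096, -0.82, 0.0], -0.368)
([-0.069, -0.823, 0.0], -0.368)
([-0.043, -0.825, 0.0], -0.368)
```

View pics/s2.png

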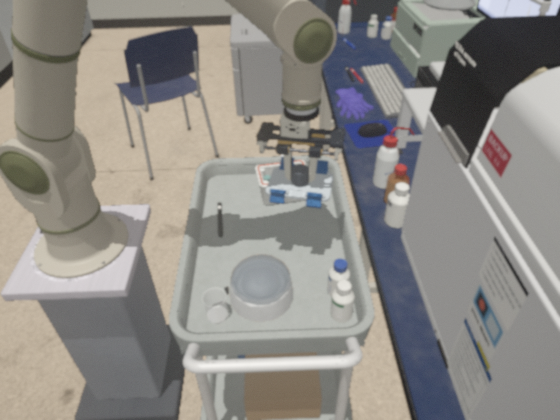

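View pics/w3.png

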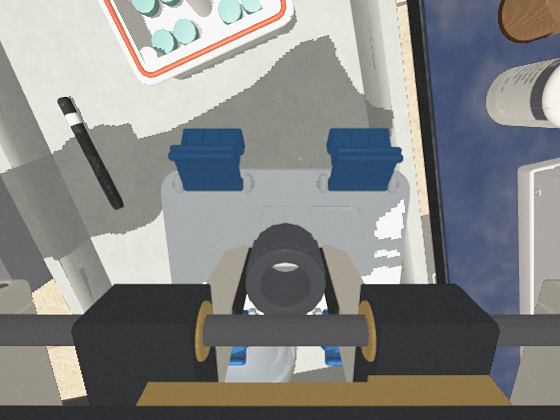

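The lid is held level, and its far edge runs horizontally at row ~170, so it is in line with the tool. I'll carry it over the rod now.

play_rows:
  plan:
    - {"fingers": 0, "offset": [-0.17, -0.38, 0], "yaw": -0.18}
    - {"fingers": 0, "offset": [-0.32, -0.76, 0], "yaw": -0.37}
    - {"fingers": 0, "offset": [-0.3, -0.77, 0], "yaw": -0.37}
    - {"fingers": 0, "offset": [-0.27, -0.78, 0], "yaw": -0.37}
    - {"fingers": 0, "offset": [-0.25, -0.79, 0], "yaw": -0.37}
    - {"fingers": 0, "offset": [-0.22, -0.8, 0], "yaw": -0.37}
    - {"fingers": 0, "offset": [-0.2, -0.8, 0], "yaw": -0.37}
    - {"fingers": 0, "offset": [-0.17, -0.81, 0], "yaw": -0.37}
    - {"fingers": 0, "offset": [-0.14, -0.81, 0], "yaw": -0.37}
    - {"fingers": 0, "offset": [-0.12, -0.82, 0], "yaw": -0.37}
    - {"fingers": 0, "offset": [-0.09, -0.82, 0], "yaw": -0.37}
    - {"fingers": 0, "offset": [-0.07, -0.82, 0], "yaw": -0.37}
    - {"fingers": 0, "offset": [-0.02, -0.42, 0], "yaw": -0.18}
    - {"fingers": 0, "offset": [0, 0, 0], "yaw": 0}
    - {"fingers": 0, "offset": [0, 0, 0], "yaw": 0}
    - {"fingers": 0, "offset": [0, 0, 0], "yaw": 0}

```text
time: 9.85
position: [0.5441, 0.1753, 0.2052]
orientation: [3.132, 0.236, -0.001]
force: [-0.4, 0.4, -6.8]
grip_width: 0.0408
```

```bash
python3 - <<'E'
from h import *
s=ctrl.state();p=s["position"]; R=Rn.from_rotvec(s["orientation"]).as_matrix(); print(s["time"],p,np.degrees(np.arctan2(R[1,0],R[0,0])),s["force"])
print(R.T@(np.array([.5465,.1765,p[2]])-p)/.02)
c=P("wrist");np.save("w4c.npy",c,allow_pickle=True); im=cams.snapshot("wrist"); cv2.imwrite("pics/w4.png",im)
im=cams.snapshot("scene"); cv2.imwrite("pics/sc4.png",cv2.resize(im[130:310,110:310],None,fx=3.3,fy=3.3,interpolation=cv2.INTER_CUBIC))
im=cams.snapshot("side"); cv2.imwrite("pics/si4.png",cv2.resize(im[110:240,200:380],None,fx=4,fy=4,interpolation=cv2.INTER_CUBIC))
E
```

```text
9.85 [0.54410375 0.17530508 0.205196  ] 8.630228083630277 [-0.35632741  0.39493892 -6.75004453]
[ 1.27421195e-01 -4.10905918e-02 -1.04563881e-04]
```

View pics/w4.png

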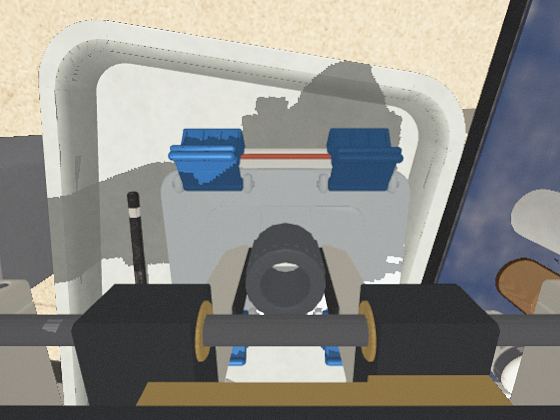

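View pics/sc4.png

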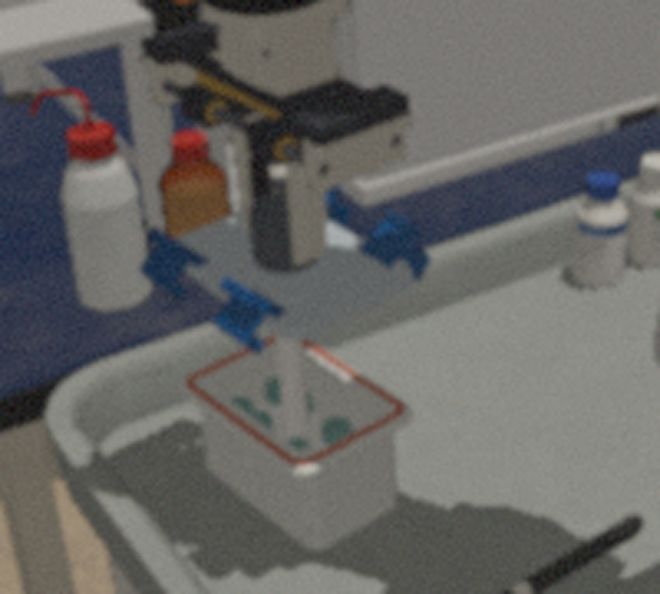

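View pics/si4.png

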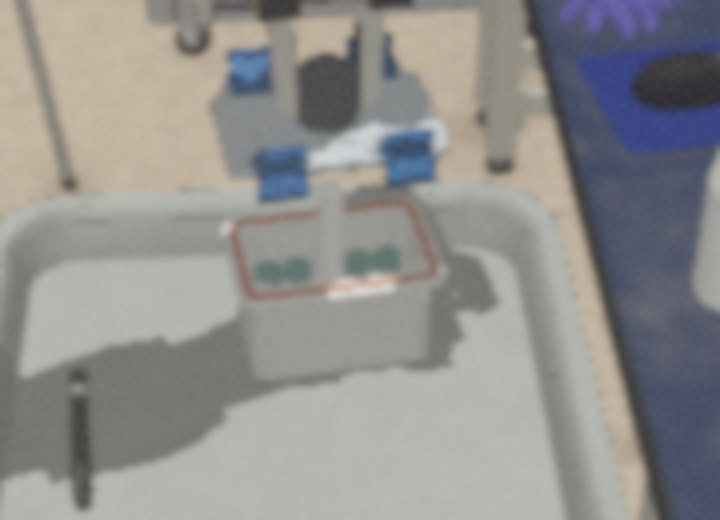

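play_rows:
  plan:
    - {"fingers": 0, "offset": [0.06, -0.02, 0.3], "yaw": 0}
    - {"fingers": 0, "offset": [0.07, -0.02, 0.5], "yaw": 0}
    - {"fingers": 0, "offset": [0, 0, 0.5], "yaw": 0}
    - {"fingers": 0, "offset": [0, 0, 0.1], "yaw": 0}
    - {"fingers": 0, "offset": [0, 0, 0], "yaw": 0}
    - {"fingers": 0, "offset": [0, 0, 0], "yaw": 0}

```text
time: 10.5
position: [0.5462, 0.1777, 0.1769]
orientation: [3.132, 0.239, -0.002]
force: [0.7, -0.3, -6.4]
grip_width: 0.0409
```

```bash
python3 - <<'E'
from h import *
s=ctrl.state();p=s["position"]; R=Rn.from_rotvec(s["orientation"]).as_matrix(); print(s["time"],p,np.degrees(np.arctan2(R[1,0],R[0,0])),s["force"],s["moment"])
print(R.T@(np.array([.5465,.1765,p[2]])-p)/.02)
c=P("wrist"); im=cams.snapshot("wrist"); cv2.imwrite("pics/w5.png",cv2.resize(im[200:320,200:370],None,fx=4.5,fy=4.5,interpolation=cv2.INTER_CUBIC))
print("rod proj",proj([.5465,.1765,.143],c)); print("bore bottom at z",p[2]-.0314,proj([*p[:2],p[2]-.0314],c),"top",proj([*p[:2],p[2]+.031],c))
E
```

```text
10.5 [0.54616862 0.17766524 0.17694317] 8.723541370810821 [ 0.67141028 -0.33314794 -6.40676772] [-0.02719976 -0.14306333  0.01097167]
[ 7.54098173e-03  6.01009817e-02 -7.03115172e-06]
rod proj [[285.38019643 238.67457149]]
bore bottom at z 0.14554316527805117 [[285.16577188 238.46416753]] top [[285.07079097 285.25160149]]
```

View pics/w5.png

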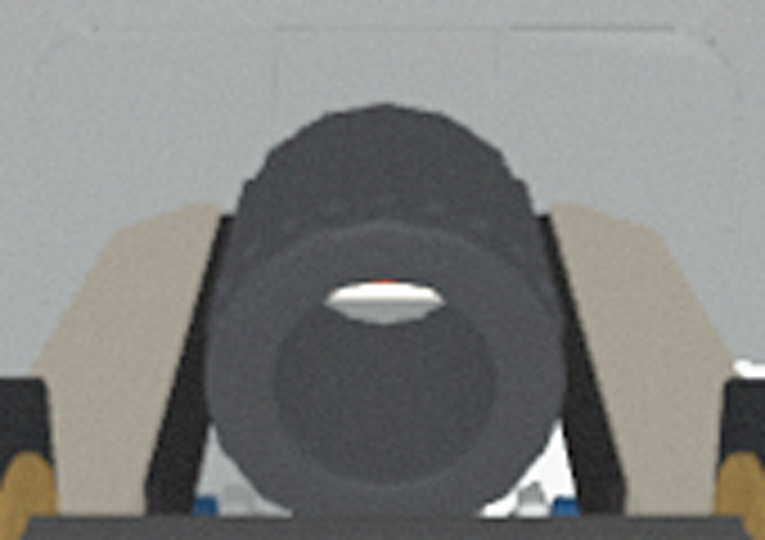

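play_rows:
  plan:
    - {"fingers": 0, "offset": [0.01, 0.06, 0.1], "yaw": 0}
    - {"fingers": 0, "offset": [0, 0, 0.3], "yaw": 0}
    - {"fingers": 0, "offset": [0, 0, 0.3], "yaw": 0}
    - {"fingers": 0, "offset": [0, 0, 0.3], "yaw": 0}
    - {"fingers": 0, "offset": [0, 0, 0], "yaw": 0}
    - {"fingers": 0, "offset": [0, 0, 0], "yaw": 0}

```text
time: 11.05
position: [0.5464, 0.1764, 0.1568]
orientation: [3.132, 0.239, -0.002]
force: [-0.2, -0.1, -6.8]
grip_width: 0.0408
```

```bash
python3 - <<'E'
from h import *
s=ctrl.state();p=s["position"]; R=Rn.from_rotvec(s["orientation"]).as_matrix(); print(s["time"],p,np.degrees(np.arctan2(R[1,0],R[0,0])),s["force"],s["moment"])
print(R.T@(np.array([.5465,.1765,p[2]])-p)/.02)
im=cams.snapshot("wrist"); cv2.imwrite("pics/w6.png",cv2.resize(im[200:320,200:370],None,fx=4.5,fy=4.5,interpolation=cv2.INTER_CUBIC))
im=cams.snapshot("scene"); cv2.imwrite("pics/sc6.png",cv2.resize(im[130:310,110:310],None,fx=3.3,fy=3.3,interpolation=cv2.INTER_CUBIC))
E
```

```text
11.05 [0.54640728 0.17635009 0.15678422] 8.717131986706992 [-0.23420934 -0.11433993 -6.82130081] [-0.02175893 -0.12717105  0.00668379]
[ 5.71843003e-03 -6.70642738e-03 -8.15986818e-06]
```

View pics/w6.png

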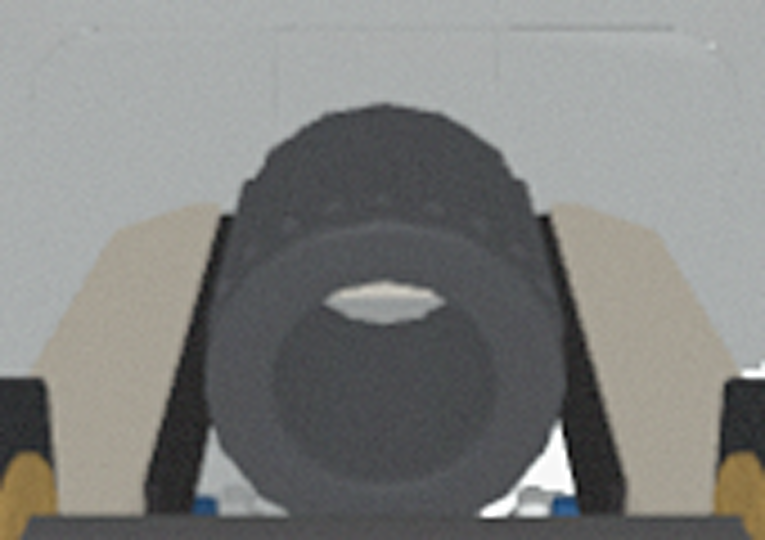

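View pics/sc6.png

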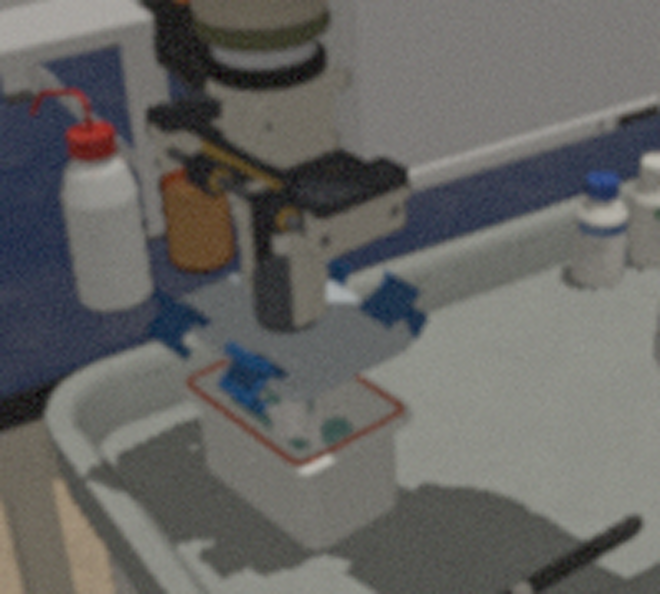

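play_rows:
  plan:
    - {"fingers": 0, "offset": [0, 0, 0.3], "yaw": 0}
    - {"fingers": 0, "offset": [0, 0, 0.3], "yaw": 0}
    - {"fingers": 0, "offset": [0, 0, 0.3], "yaw": 0}
    - {"fingers": 0, "offset": [0, 0, 0.3], "yaw": 0}
    - {"fingers": 0, "offset": [0, 0, 0.3], "yaw": 0}
    - {"fingers": 0, "offset": [0, 0, 0.2], "yaw": 0}
    - {"fingers": 0, "offset": [0, 0, 0.2], "yaw": 0}
    - {"fingers": 0, "offset": [0, 0, 0.2], "yaw": 0}
    - {"fingers": 0, "offset": [0, 0, 0], "yaw": 0}
    - {"fingers": 0, "offset": [0, 0, 0], "yaw": 0}

```text
time: 11.98
position: [0.5467, 0.1765, 0.1152]
orientation: [3.132, 0.239, -0.0]
force: [-1.1, -0.5, -6.8]
grip_width: 0.0405
```

play_rows:
  plan:
    - {"fingers": 0, "offset": [0, 0, 0.15], "yaw": 0}
    - {"fingers": 0, "offset": [0, 0, 0.15], "yaw": 0}
    - {"fingers": 0, "offset": [0, 0, 0.1], "yaw": 0}
    - {"fingers": 0, "offset": [0, 0, 0], "yaw": 0}
    - {"fingers": 0, "offset": [0, 0, 0], "yaw": 0}

```text
time: 12.4
position: [0.5467, 0.1764, 0.1073]
orientation: [3.132, 0.238, -0.0]
force: [0.1, 0.3, -6.8]
grip_width: 0.0408
```

play_rows:
  plan:
    - {"fingers": 0, "offset": [0, 0, 0.05], "yaw": 0}
    - {"fingers": 0, "offset": [0, 0, 0.05], "yaw": 0}
    - {"fingers": 0, "offset": [0, 0, 0.05], "yaw": 0}
    - {"fingers": 0, "offset": [0, 0, 0], "yaw": 0}
    - {"fingers": 0, "offset": [0, 0, 0], "yaw": 0}

```text
time: 12.82
position: [0.5468, 0.1764, 0.1045]
orientation: [-3.133, -0.238, -0.0]
force: [-0.5, -0.2, -5.5]
grip_width: 0.0409
```

play_rows:
  plan:
    - {"fingers": 0, "offset": [0, 0, 0.03], "yaw": 0}
    - {"fingers": 0, "offset": [0, 0, 0.03], "yaw": 0}
    - {"fingers": 0, "offset": [0, 0, 0], "yaw": 0}
    - {"fingers": 0, "offset": [0, 0, 0], "yaw": 0}

```text
time: 13.15
position: [0.5468, 0.1764, 0.1045]
orientation: [3.132, 0.238, 0.001]
force: [-3.8, -2.1, 9.4]
grip_width: 0.0409
```

```bash
python3 - <<'E'
from h import *
s=ctrl.state(); print(s["position"],s["force"],s["moment"])
im=cams.snapshot("scene"); cv2.imwrite("pics/sc7.png",cv2.resize(im[150:310,110:310],None,fx=3.8,fy=3.8,interpolation=cv2.INTER_CUBIC))
im=cams.snapshot("side"); cv2.imwrite("pics/si7.png",cv2.resize(im[110:240,200:380],None,fx=4.4,fy=4.4,interpolation=cv2.INTER_CUBIC))
E
```

```text
[0.54683976 0.17644089 0.10445601] [-3.82495451 -2.0895348   9.37603703] [-0.45681279  1.04832254  0.04238636]
```

View pics/sc7.png

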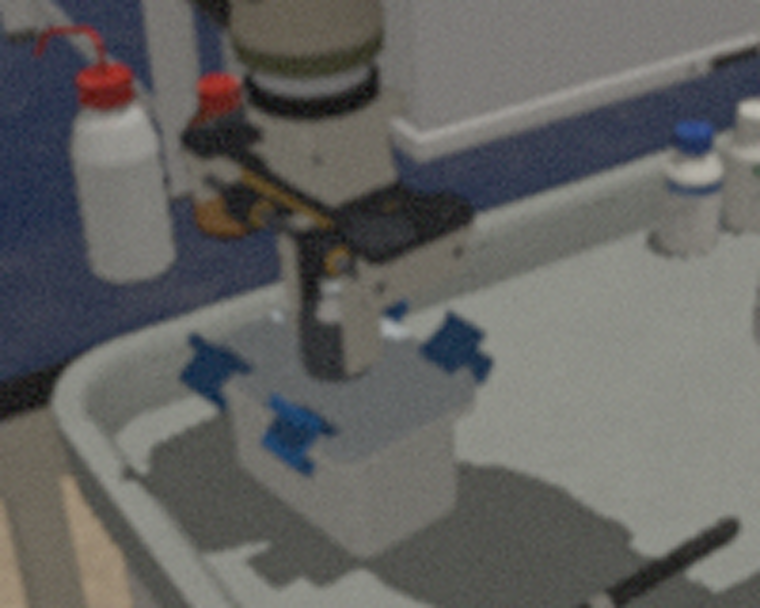

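View pics/si7.png

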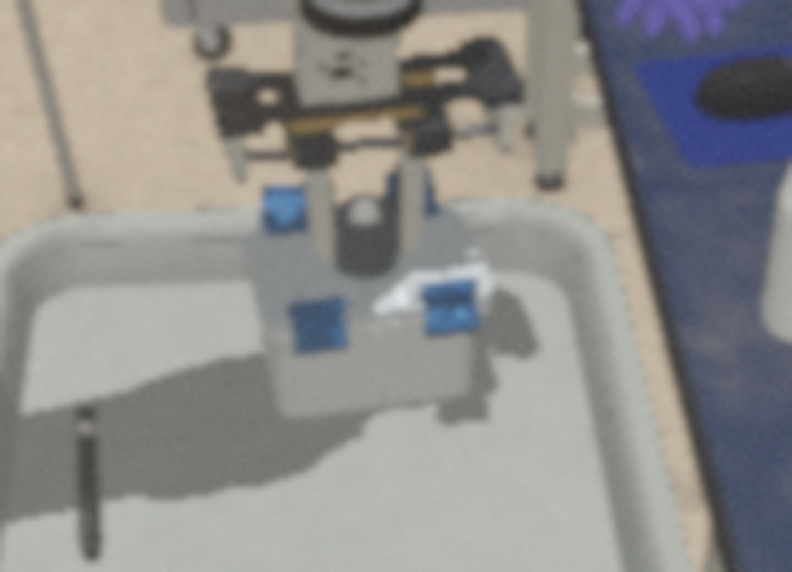

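play_rows:
  plan:
    - {"fingers": 0, "offset": [0, 0, -0.05], "yaw": 0}
    - {"fingers": 1, "offset": [0, 0, 0], "yaw": 0}
    - {"fingers": 1, "offset": [0, 0, 0], "yaw": 0}
    - {"fingers": 1, "offset": [0, 0, 0], "yaw": 0}
    - {"fingers": 1, "offset": [0, 0, 0], "yaw": 0}
    - {"fingers": 1, "offset": [0, 0, 0], "yaw": 0}
    - {"fingers": 1, "offset": [0, 0, -0.3], "yaw": 0}
    - {"fingers": 1, "offset": [0, 0, -1], "yaw": 0}
    - {"fingers": 1, "offset": [0, 0, -1], "yaw": 0}
    - {"fingers": 1, "offset": [0, 0, -1], "yaw": 0}
    - {"fingers": 1, "offset": [0, 0, -1], "yaw": 0}
    - {"fingers": 1, "offset": [0, 0, -1], "yaw": 0}
    - {"fingers": 0, "offset": [0, 1, -1], "yaw": 0}
    - {"fingers": 0, "offset": [0, 1, 0], "yaw": 0}
    - {"fingers": 0, "offset": [0, 1, 0], "yaw": 0}
    - {"fingers": 0, "offset": [0, 0.5, 0], "yaw": 0}
    - {"fingers": 0, "offset": [0, 0, 0], "yaw": 0}
    - {"fingers": 0, "offset": [0, 0, 0], "yaw": 0}
  force: 30

```text
time: 14.75
position: [0.5572, 0.1074, 0.2302]
orientation: [-3.132, -0.237, 0.0]
force: [-0.9, 0.2, 0.3]
grip_width: 0.0577
```

```bash
python3 - <<'E'
from h import *
s=ctrl.state(); print(s["time"],s["position"],s["force"],s["grip_width"])
c=P("wrist");np.save("w8c.npy",c,allow_pickle=True); im=cams.snapshot("wrist"); cv2.imwrite("pics/w8.png",im)
im=cams.snapshot("side"); cv2.imwrite("pics/si8.png",cv2.resize(im[110:240,200:380],None,fx=4.4,fy=4.4,interpolation=cv2.INTER_CUBIC))
E
```

```text
14.75 [0.55723355 0.10741398 0.23023331] [-0.91329723  0.19893073  0.30396751] 0.05773356261751864
```

View pics/w8.png

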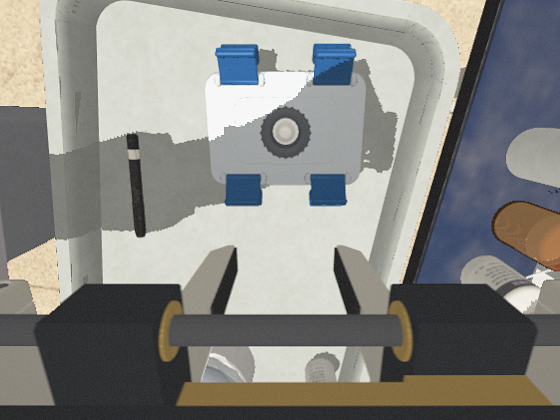

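View pics/si8.png

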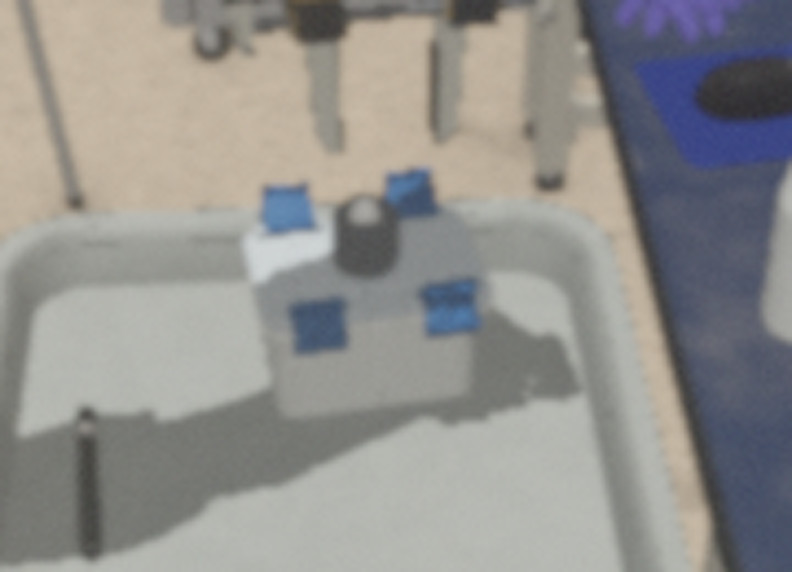

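The wrist view shows the rod through the collar at (286,131). The lid is square to the tool and all four clips are open at (238,64), (333,64), (243,189) and (328,189). First I'll press clip 4 (+x −y).

play_rows:
  plan:
    - {"fingers": 0, "offset": [0.7, -0.03, 0.5], "yaw": 0}
    - {"fingers": 0, "offset": [0.7, -0.03, 0.5], "yaw": 0}
    - {"fingers": 0, "offset": [0.7, -0.03, 0.5], "yaw": 0}
    - {"fingers": 0, "offset": [0, 0, 0.7], "yaw": 0}
    - {"fingers": 0, "offset": [0, 0, 0.7], "yaw": 0}
    - {"fingers": 0, "offset": [0, 0, 0.7], "yaw": 0}
    - {"fingers": 0, "offset": [0, 0, 0.7], "yaw": 0}
    - {"fingers": 0, "offset": [0, 0, 0.4], "yaw": 0}
    - {"fingers": 0, "offset": [0, 0, 0.3], "yaw": 0}
    - {"fingers": 0, "offset": [0, 0, 0], "yaw": 0}
    - {"fingers": 0, "offset": [0, 0, 0], "yaw": 0}
    - {"fingers": 0, "offset": [0, 0, 0], "yaw": 0}

```text
time: 15.85
position: [0.5989, 0.1158, 0.1309]
orientation: [-3.132, -0.239, -0.001]
force: [-0.6, 0.4, 0.5]
grip_width: 0.0006
```

```bash
cat >> h.py <<'E'
L=np.array([.5466,.1764]); YAW=np.radians(8.65)
def lidpos(p):
    d=np.array(p[:2])-L; return np.array([d@[np.cos(YAW),np.sin(YAW)],d@[-np.sin(YAW),np.cos(YAW)]])*1000
E
python3 - <<'E'
from h import *
s=ctrl.state(); print(s["time"],s["position"],s["force"],s["grip_width"],lidpos(s["position"]))
im=cams.snapshot("wrist"); cv2.imwrite("pics/w9.png",im)
im=cams.snapshot("side"); cv2.imwrite("pics/si9.png",cv2.resize(im[110:240,200:380],None,fx=4.4,fy=4.4,interpolation=cv2.INTER_CUBIC))
E
```

```text
15.85 [0.59893097 0.1157846  0.13086136] [-0.57410944  0.41077886  0.47689513] 0.000607837269952928 [ 42.61929064 -67.7964085 ]
```

View pics/w9.png

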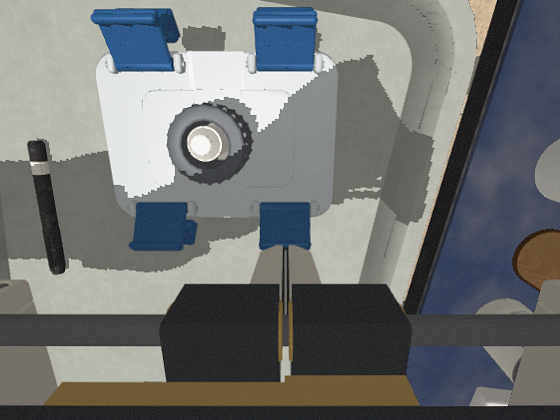

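View pics/si9.png

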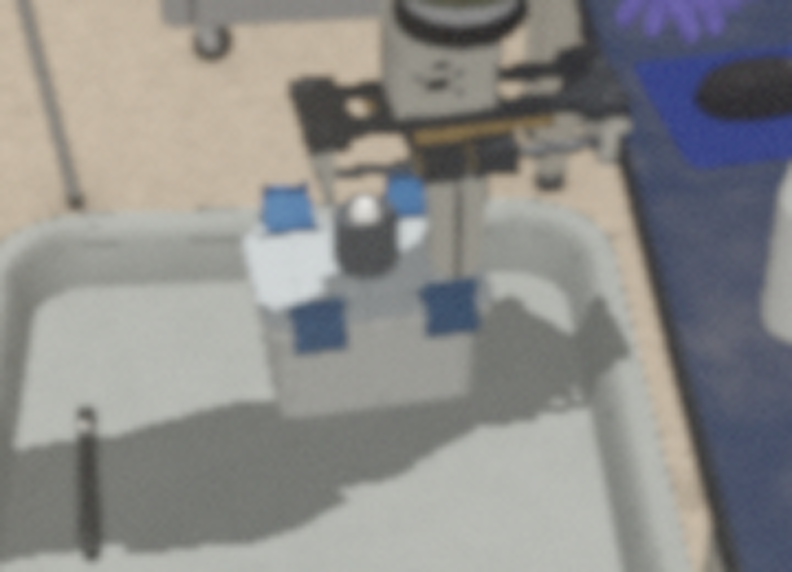

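```bash
python3 - <<'E'
from h import *
R=np.array([[np.cos(YAW),-np.sin(YAW)],[np.sin(YAW),np.cos(YAW)]])
cw=P("wrist"); cs=P("side")
im=cv2.imread("pics/w9.png"); big=cv2.resize(im[180:280,200:340],None,fx=5,fy=5)
for th in (.75,.85,.95,.45):
    y=-(45+27*np.cos(th)-1.5*np.sin(th))/1000; z=.0975+(27*np.sin(th)+1.5*np.cos(th))/1000
    for x,n in ((.042,"4"),(-.042,"3")):
        X=[*(L+R@[x,y]),z]; print(th,n,np.round(y*1000,1),np.round(z*1000,1),"w",proj(X,cw)[0].round(1),"s crop",((proj(X,cs)[0]-[200,110])*4.4).round())
p=ctrl.state()["position"]; print("tcp w",proj(p,cw),"s",(proj(p,cs)[0]-[200,110])*4.4)
cv2.imwrite("pics/w9c.png",big)
E
```

```text
0.75 4 -63.7 117.0 w [284.1 242.5] s crop [449. 284.]
0.75 3 -63.7 117.0 w [154.  242.5] s crop [316. 301.]
0.85 4 -61.7 118.8 w [284.1 240.7] s crop [448. 280.]
0.85 3 -61.7 118.8 w [152.4 240.6] s crop [315. 297.]
0.95 4 -59.5 120.3 w [284.1 238.4] s crop [448. 276.]
0.95 3 -59.5 120.3 w [150.9 238.3] s crop [315. 293.]
0.45 4 -68.7 110.6 w [284.1 245.6] s crop [451. 297.]
0.45 3 -68.7 110.6 w [158.8 245.5] s crop [318. 314.]
tcp w [[285.12550461 258.14477145]] s [451.96456417 269.94910874]
```

View pics/w9c.png

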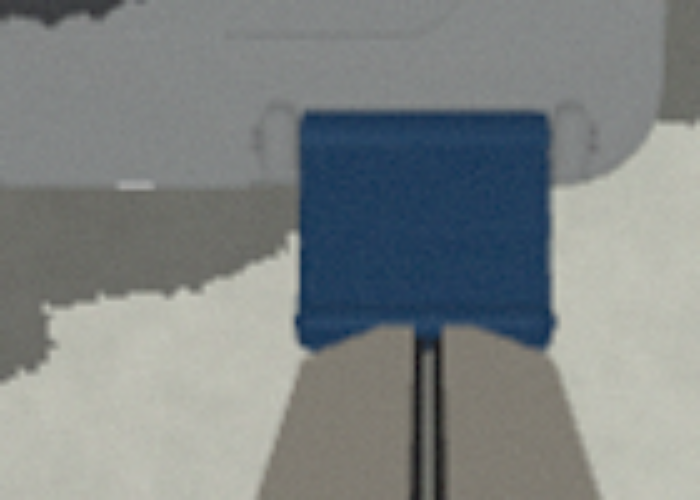

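play_rows:
  plan:
    - {"fingers": 0, "offset": [-0.03, -0.03, 0.25], "yaw": 0}
    - {"fingers": 0, "offset": [0, 0, 0.25], "yaw": 0}
    - {"fingers": 0, "offset": [0, 0, 0.2], "yaw": 0}
    - {"fingers": 0, "offset": [0, 0, 0.2], "yaw": 0}
    - {"fingers": 0, "offset": [0, 0, 0], "yaw": 0}

```text
time: 16.37
position: [0.5975, 0.1157, 0.1112]
orientation: [3.132, 0.238, -0.002]
force: [-0.1, -0.1, -0.1]
grip_width: 0.0006
```

play_rows:
  plan:
    - {"fingers": 0, "offset": [0, 0, 0.1], "yaw": 0}
    - {"fingers": 0, "offset": [0, 0, 0.1], "yaw": 0}
    - {"fingers": 0, "offset": [0, 0, 0.1], "yaw": 0}
    - {"fingers": 0, "offset": [0, 0, 0], "yaw": 0}

```text
time: 16.7
position: [0.5981, 0.1155, 0.1062]
orientation: [3.132, 0.238, 0.0]
force: [-0.2, -2.5, 4.3]
grip_width: 0.0003
```

play_rows:
  plan:
    - {"fingers": 0, "offset": [0, 0, 0.07], "yaw": 0}
    - {"fingers": 0, "offset": [0, 0, 0.07], "yaw": 0}
    - {"fingers": 0, "offset": [0, 0, 0], "yaw": 0}

```text
time: 16.95
position: [0.5983, 0.1154, 0.1037]
orientation: [3.132, 0.238, 0.001]
force: [0.6, -2.7, 5.2]
grip_width: 0.0005
```

play_rows:
  plan:
    - {"fingers": 0, "offset": [0, 0, 0.05], "yaw": 0}
    - {"fingers": 0, "offset": [0, 0, 0.05], "yaw": 0}
    - {"fingers": 0, "offset": [0, 0, 0], "yaw": 0}

```text
time: 17.2
position: [0.5983, 0.1156, 0.1017]
orientation: [3.132, 0.238, 0.001]
force: [0.2, -2.1, 3.0]
grip_width: 0.0005
```

play_rows:
  plan:
    - {"fingers": 0, "offset": [0, 0, 0.05], "yaw": 0}
    - {"fingers": 0, "offset": [0, 0, 0.05], "yaw": 0}
    - {"fingers": 0, "offset": [0, 0, 0], "yaw": 0}

```text
time: 17.45
position: [0.5979, 0.1161, 0.0992]
orientation: [-3.132, -0.239, 0.0]
force: [0.2, 0.5, 0.4]
grip_width: 0.0006
```

```bash
python3 - <<'E'
from h import *
s=ctrl.state(); print(s["time"],s["position"],s["force"],lidpos(s["position"]))
im=cams.snapshot("wrist"); cv2.imwrite("pics/w10.png",cv2.resize(im[130:300,120:350],None,fx=3.4,fy=3.4,interpolation=cv2.INTER_CUBIC))
im=cams.snapshot("side"); cv2.imwrite("pics/si10.png",cv2.resize(im[110:240,200:380],None,fx=4.4,fy=4.4,interpolation=cv2.INTER_CUBIC))
E
```

```text
17.45 [0.59787855 0.11610818 0.09916916] [0.23744728 0.45970452 0.35413264] [ 41.62749985 -67.31823362]
```

View pics/w10.png

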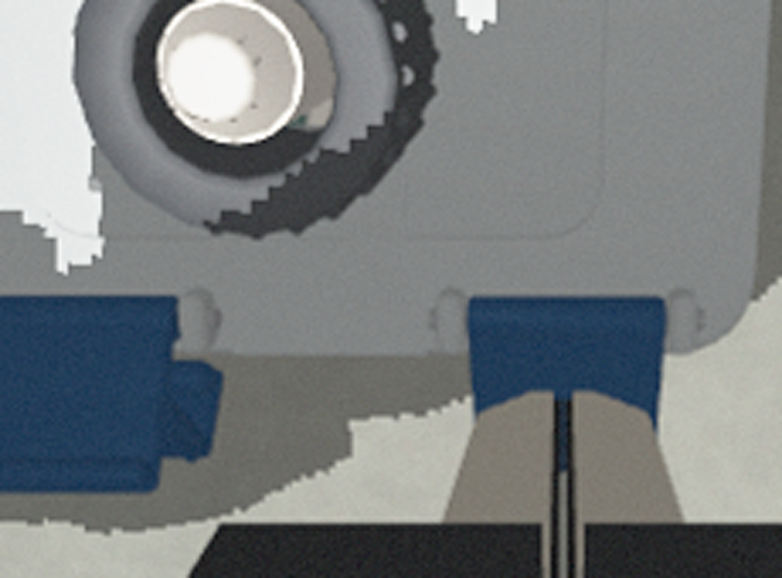

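View pics/si10.png

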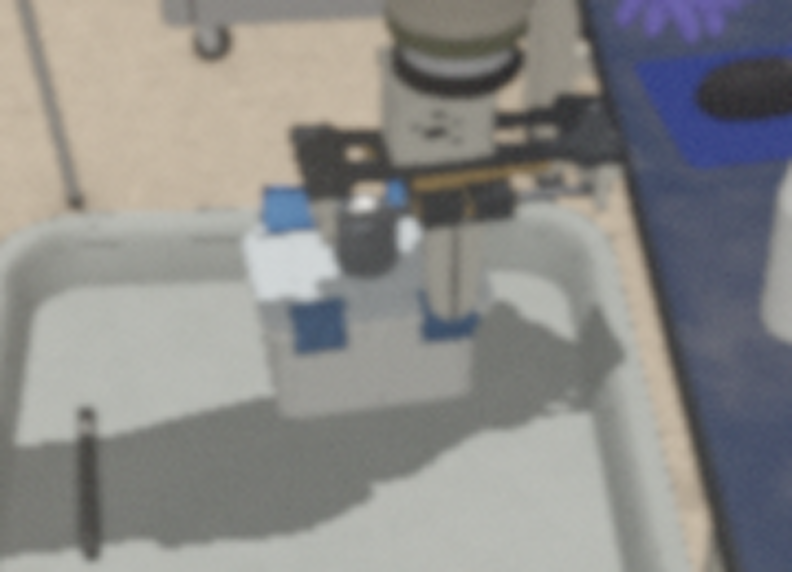

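play_rows:
  plan:
    - {"fingers": 0, "offset": [0, 0, -0.65], "yaw": 0}
    - {"fingers": 0, "offset": [0, 0, -1], "yaw": 0}
    - {"fingers": 0, "offset": [0, 0, -1], "yaw": 0}
    - {"fingers": 0, "offset": [0, 0, -1], "yaw": 0}
    - {"fingers": 0, "offset": [0, 0, 0], "yaw": 0}

```text
time: 17.97
position: [0.5993, 0.117, 0.1766]
orientation: [-3.131, -0.239, -0.008]
force: [0.1, 0.3, -0.3]
grip_width: 0.0006
```

```bash
python3 - <<'E'
from h import *
s=ctrl.state(); print(s["time"],s["position"],s["force"],lidpos(s["position"]))
im=cams.snapshot("wrist"); cv2.imwrite("pics/w11.png",im)
E
```

```text
17.9667 [0.59931901 0.11701707 0.17663892] [ 0.10826361  0.2753003  -0.29611399] [ 43.18827517 -66.63632291]
```

View pics/w11.png

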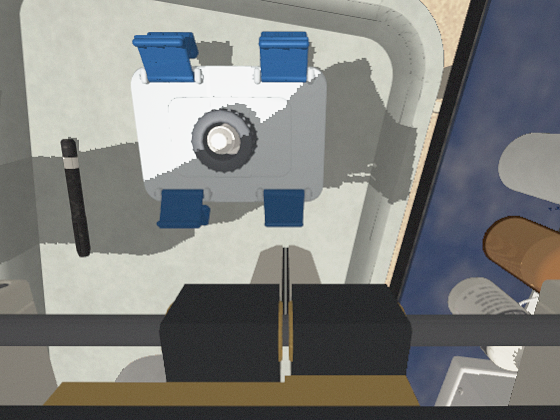

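```bash
cat >> h.py <<'E'
Rl=np.array([[np.cos(YAW),-np.sin(YAW)],[np.sin(YAW),np.cos(YAW)]])
def bar(clip,th,dx=0):
    sx,sy={1:(1,1),2:(-1,1),3:(-1,-1),4:(1,-1)}[clip]
    y=sy*(45+27*np.cos(th)-1.5*np.sin(th))/1000; z=.0975+(27*np.sin(th)+1.5*np.cos(th))/1000
    return [*(L+Rl@[sx*.042+dx,y]),z]
def hinge(clip,dx=0):
    sx,sy={1:(1,1),2:(-1,1),3:(-1,-1),4:(1,-1)}[clip]
    return [*(L+Rl@[sx*.042+dx,sy*.045]),.0975]
E
python3 - <<'E'
from h import *
c=P("wrist"); im=cv2.imread("pics/w11.png"); f=5; x0,y0=140,175
big=cv2.resize(im[y0:y0+75,x0:x0+175],None,fx=f,fy=f,interpolation=cv2.INTER_CUBIC)
for cl in (3,4):
    for th,col in ((0,(0,0,255)),(.45,(0,255,255)),(.85,(0,255,0))):
        for dx in (-.017,.017):
            q=(proj(bar(cl,th,dx),c)[0]+.5-[x0,y0])*f; cv2.circle(big,tuple(int(v) for v in q),4,col,-1)
    print(cl,[proj(bar(cl,t),c)[0].round(1) for t in (0,.45,.85)])
cv2.imwrite("pics/w11c.png",big[:, :800])
E
```

```text
3 [array([185.3, 224.1]), array([180.4, 225. ]), array([176.1, 220.1])]
4 [array([284.1, 224. ]), array([284.1, 224.9]), array([284.1, 220. ])]
```

View pics/w11c.png

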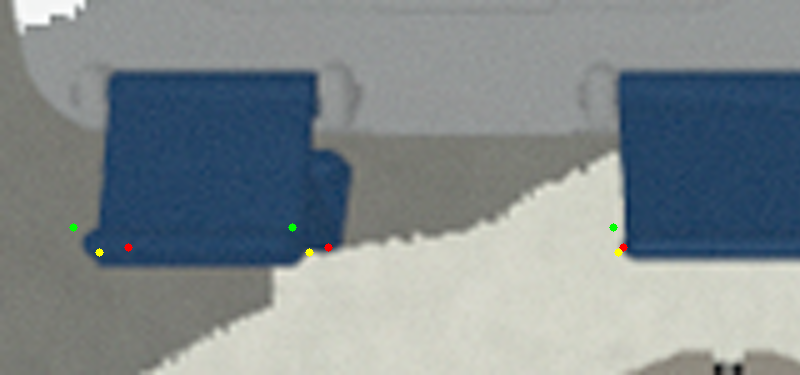

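Clip 4 looks shut: its sides match the shut projection and the force dropped to about 0. The diagonal one, clip 2, is next.

play_rows:
  plan:
    - {"fingers": 0, "offset": [-0.61, -0.95, 0], "yaw": 0}
    - {"fingers": 0, "offset": [-0.61, -0.95, 0], "yaw": 0}
    - {"fingers": 0, "offset": [-0.61, -0.95, 0], "yaw": 0}
    - {"fingers": 0, "offset": [-0.61, -0.95, 0], "yaw": 0}
    - {"fingers": 0, "offset": [-0.61, -0.95, 0], "yaw": 0}
    - {"fingers": 0, "offset": [-0.61, -0.95, 0], "yaw": 0}
    - {"fingers": 0, "offset": [-0.6, -0.97, 0], "yaw": 0}
    - {"fingers": 0, "offset": [0, 0, 0.5], "yaw": 0}
    - {"fingers": 0, "offset": [0, 0, 0.8], "yaw": 0}
    - {"fingers": 0, "offset": [0, 0, 0.6], "yaw": 0}
    - {"fingers": 0, "offset": [0, 0, 0.4], "yaw": 0}
    - {"fingers": 0, "offset": [0, 0, 0], "yaw": 0}
    - {"fingers": 0, "offset": [0, 0, 0], "yaw": 0}

```text
time: 19.1
position: [0.4934, 0.2344, 0.1258]
orientation: [3.132, 0.238, -0.002]
force: [0.6, 0.6, 0.8]
grip_width: 0.0001
```

```bash
python3 - <<'E'
from h import *
s=ctrl.state(); print(s["time"],s["position"],s["force"],lidpos(s["position"]))
im=cams.snapshot("side"); cv2.imwrite("pics/si12.png",cv2.resize(im[110:240,200:380],None,fx=4.4,fy=4.4,interpolation=cv2.INTER_CUBIC))
im=cams.snapshot("scene"); cv2.imwrite("pics/sc12.png",cv2.resize(im[170:290,130:280],None,fx=5,fy=5,interpolation=cv2.INTER_CUBIC))
E
```

```text
19.1 [0.49336088 0.23442512 0.12577458] [0.58502553 0.55920064 0.77731466] [-43.90667746  65.37217696]
```

View pics/si12.png

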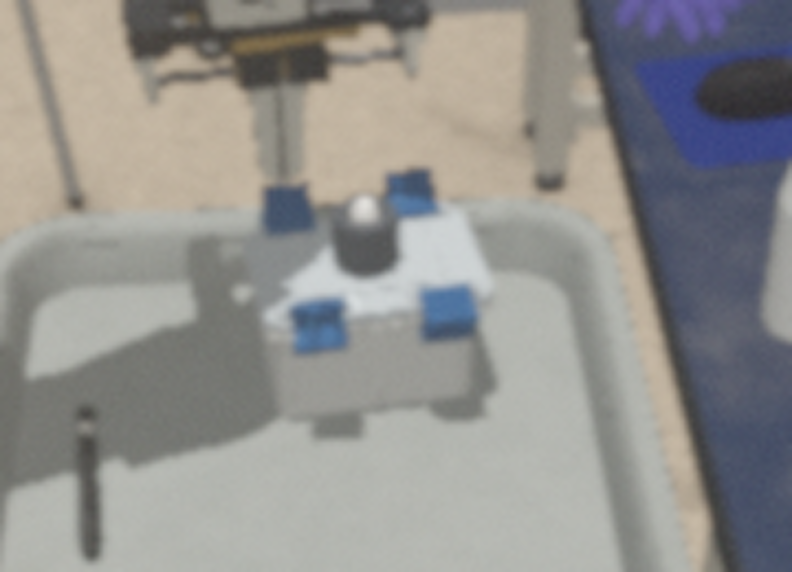

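View pics/sc12.png

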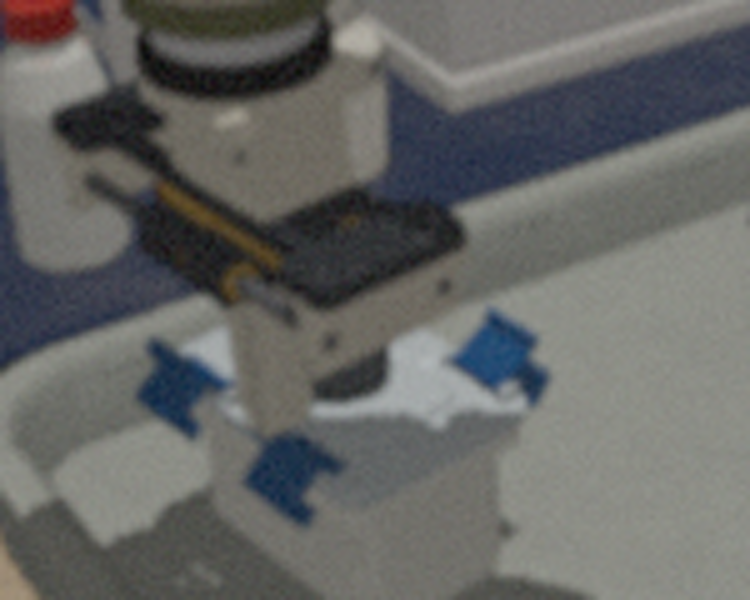

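play_rows:
  plan:
    - {"fingers": 0, "offset": [0.1, -0.1, 0.15], "yaw": 0}
    - {"fingers": 0, "offset": [0, 0, 0.2], "yaw": 0}
    - {"fingers": 0, "offset": [0, 0, 0.2], "yaw": 0}
    - {"fingers": 0, "offset": [0, 0, 0.15], "yaw": 0}
    - {"fingers": 0, "offset": [0, 0, 0.1], "yaw": 0}
    - {"fingers": 0, "offset": [0, 0, 0.1], "yaw": 0}
    - {"fingers": 0, "offset": [0, 0, 0.07], "yaw": 0}
    - {"fingers": 0, "offset": [0, 0, 0.07], "yaw": 0}
    - {"fingers": 0, "offset": [0, 0, 0], "yaw": 0}

```text
time: 19.95
position: [0.4953, 0.2388, 0.1061]
orientation: [-3.13, -0.24, -0.002]
force: [-1.0, 3.3, 8.0]
grip_width: 0.0003
```

play_rows:
  plan:
    - {"fingers": 0, "offset": [0, 0, 0.06], "yaw": 0}
    - {"fingers": 0, "offset": [0, 0, 0.06], "yaw": 0}
    - {"fingers": 0, "offset": [0, 0, 0], "yaw": 0}

```text
time: 20.2
position: [0.4955, 0.2385, 0.1036]
orientation: [-3.131, -0.24, -0.002]
force: [-0.7, 2.5, 5.0]
grip_width: 0.0
```

play_rows:
  plan:
    - {"fingers": 0, "offset": [0, 0, 0.06], "yaw": 0}
    - {"fingers": 0, "offset": [0, 0, 0.06], "yaw": 0}
    - {"fingers": 0, "offset": [0, 0, 0.06], "yaw": 0}
    - {"fingers": 0, "offset": [0, 0, 0], "yaw": 0}

```text
time: 20.53
position: [0.4949, 0.2366, 0.0991]
orientation: [3.132, 0.238, -0.001]
force: [-0.1, -0.6, 0.2]
grip_width: 0.0003
```

play_rows:
  plan:
    - {"fingers": 0, "offset": [0, 0, -1], "yaw": 0}
    - {"fingers": 0, "offset": [0, 0, -1], "yaw": 0}
    - {"fingers": 0, "offset": [0.5, 0, -0.1], "yaw": 0}
    - {"fingers": 0, "offset": [0.8, 0, 0], "yaw": 0}
    - {"fingers": 0, "offset": [0.8, 0, 0], "yaw": 0}
    - {"fingers": 0, "offset": [0.8, 0, 0], "yaw": 0}
    - {"fingers": 0, "offset": [0.8, 0, 0], "yaw": 0}
    - {"fingers": 0, "offset": [0.5, 0, 0], "yaw": 0}
    - {"fingers": 0, "offset": [0, 0, 0], "yaw": 0}
    - {"fingers": 0, "offset": [0, 0, 0], "yaw": 0}

```text
time: 21.37
position: [0.5779, 0.2495, 0.1408]
orientation: [3.132, 0.238, -0.002]
force: [-0.7, 0.4, 0.2]
grip_width: 0.0006
```

```bash
python3 - <<'E'
from h import *
s=ctrl.state(); print(s["time"],s["position"],s["force"],lidpos(s["position"]))
im=cams.snapshot("side"); cv2.imwrite("pics/si13.png",cv2.resize(im[110:240,200:380],None,fx=4.4,fy=4.4,interpolation=cv2.INTER_CUBIC))
im=cams.snapshot("scene"); cv2.imwrite("pics/sc13.png",cv2.resize(im[170:290,130:280],None,fx=5,fy=5,interpolation=cv2.INTER_CUBIC))
E
```

```text
21.3667 [0.577902   0.24950908 0.1407875 ] [-0.70101008  0.35750232  0.19266242] [41.9414219  67.56973557]
```

View pics/si13.png

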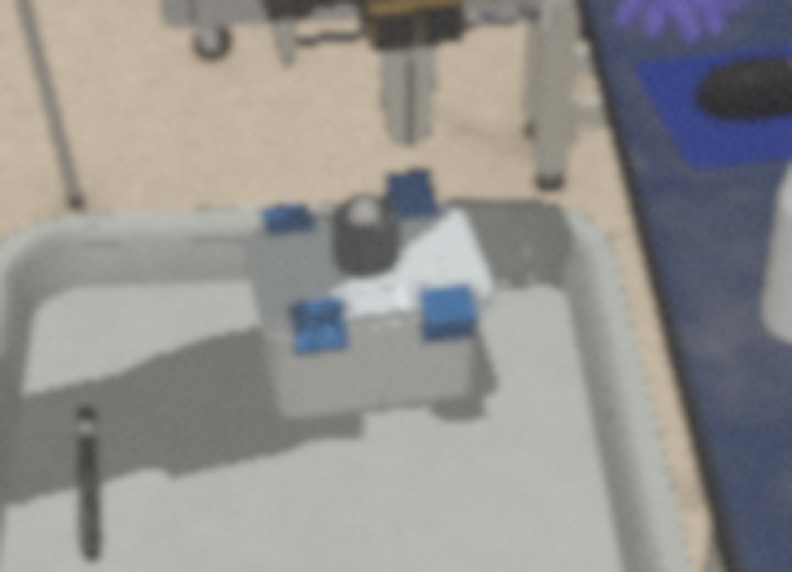

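View pics/sc13.png

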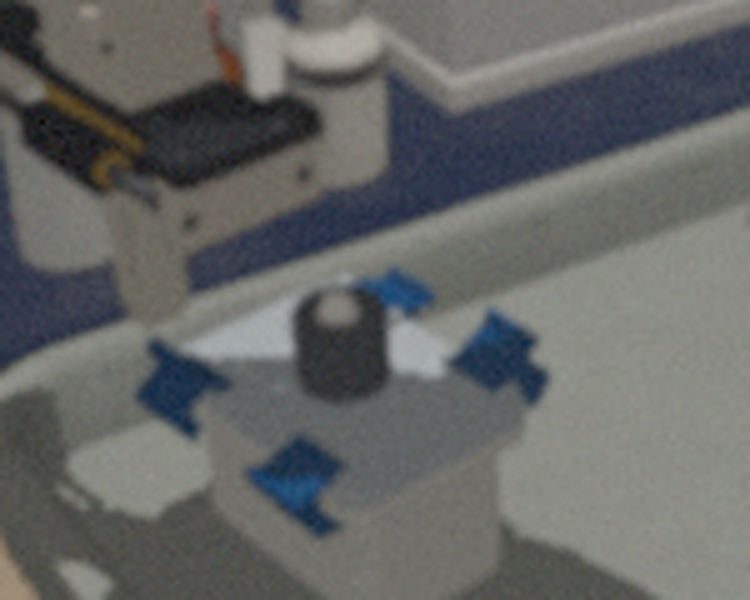

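Both views show clips 2 and 4 lying flat and clips 1 and 3 raised. Next I'll press clip 1.

play_rows:
  plan:
    - {"fingers": 0, "offset": [0, 0, 0.4], "yaw": 0}
    - {"fingers": 0, "offset": [0, 0, 0.4], "yaw": 0}
    - {"fingers": 0, "offset": [0, 0, 0.25], "yaw": 0}
    - {"fingers": 0, "offset": [0, 0, 0.2], "yaw": 0}
    - {"fingers": 0, "offset": [0, 0, 0.2], "yaw": 0}
    - {"fingers": 0, "offset": [0, 0, 0.1], "yaw": 0}
    - {"fingers": 0, "offset": [0, 0, 0.1], "yaw": 0}
    - {"fingers": 0, "offset": [0, 0, 0.1], "yaw": 0}
    - {"fingers": 0, "offset": [0, 0, 0], "yaw": 0}

```text
time: 22.22
position: [0.5781, 0.2513, 0.1072]
orientation: [-3.131, -0.24, -0.001]
force: [-2.0, 2.5, 7.7]
grip_width: 0.0008
```

play_rows:
  plan:
    - {"fingers": 0, "offset": [0, 0, 0.06], "yaw": 0}
    - {"fingers": 0, "offset": [0, 0, 0.06], "yaw": 0}
    - {"fingers": 0, "offset": [0, 0, 0], "yaw": 0}

```text
time: 22.47
position: [0.5784, 0.2514, 0.105]
orientation: [-3.13, -0.24, -0.002]
force: [-0.6, 2.3, 5.0]
grip_width: 0.0003
```

play_rows:
  plan:
    - {"fingers": 0, "offset": [0, 0, 0.06], "yaw": 0}
    - {"fingers": 0, "offset": [0, 0, 0.06], "yaw": 0}
    - {"fingers": 0, "offset": [0, 0, 0.05], "yaw": 0}
    - {"fingers": 0, "offset": [0, 0, 0], "yaw": 0}

```text
time: 22.8
position: [0.5782, 0.2495, 0.1005]
orientation: [3.132, 0.238, -0.0]
force: [-0.5, 0.4, -0.4]
grip_width: 0.0009
```

play_rows:
  plan:
    - {"fingers": 0, "offset": [0, 0, -0.8], "yaw": 0}
    - {"fingers": 0, "offset": [0, 0, -1], "yaw": 0}
    - {"fingers": 0, "offset": [0, 0, -1], "yaw": 0}
    - {"fingers": 0, "offset": [0, 0, -1], "yaw": 0}
    - {"fingers": 0, "offset": [-0.6, 0.96, 0], "yaw": 0}
    - {"fingers": 0, "offset": [-0.6, 0.96, 0], "yaw": 0}
    - {"fingers": 0, "offset": [-0.6, 0.96, 0], "yaw": 0}
    - {"fingers": 0, "offset": [-0.6, 0.96, 0], "yaw": 0}
    - {"fingers": 0, "offset": [-0.6, 0.96, 0], "yaw": 0}
    - {"fingers": 0, "offset": [-0.6, 0.96, 0], "yaw": 0}
    - {"fingers": 0, "offset": [-0.6, 0.96, 0], "yaw": 0}
    - {"fingers": 0, "offset": [0, 0, 0.6], "yaw": 0}
    - {"fingers": 0, "offset": [0, 0, 0.8], "yaw": 0}
    - {"fingers": 0, "offset": [0, 0, 0.6], "yaw": 0}
    - {"fingers": 0, "offset": [0, 0, 0], "yaw": 0}
    - {"fingers": 0, "offset": [0, 0, 0], "yaw": 0}

```text
time: 24.13
position: [0.515, 0.1039, 0.1364]
orientation: [3.132, 0.238, -0.003]
force: [0.1, -0.1, 0.6]
grip_width: 0.0005
```

```bash
python3 - <<'E'
from h import *
s=ctrl.state(); print(s["time"],s["position"],s["force"],lidpos(s["position"]))
im=cams.snapshot("side"); cv2.imwrite("pics/si14.png",cv2.resize(im[110:240,200:380],None,fx=4.4,fy=4.4,interpolation=cv2.INTER_CUBIC))
E
```

```text
24.1333 [0.51501183 0.10390359 0.13636196] [ 0.10313728 -0.07682863  0.58918292] [-42.13219847 -66.92099666]
```

View pics/si14.png

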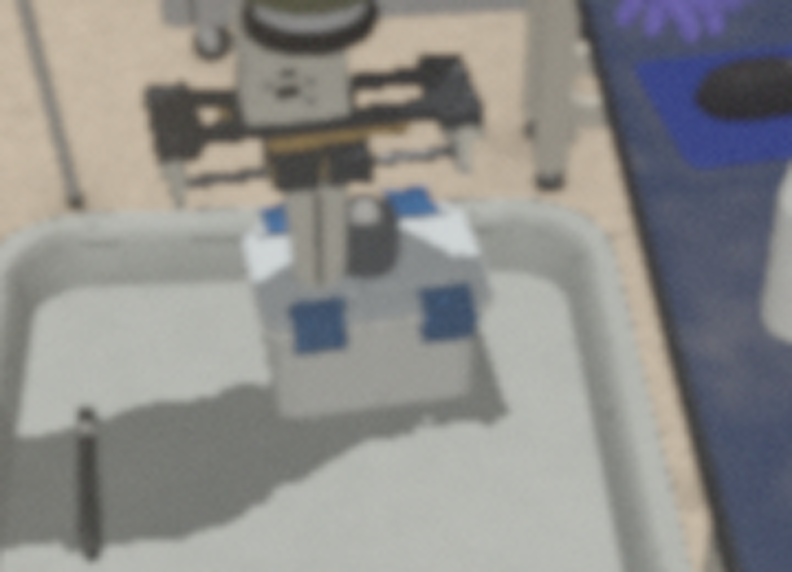

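Clip 1 now lies flat at (412,202) in the crop. Clip 3 is next.

play_rows:
  plan:
    - {"fingers": 0, "offset": [0, 0, 0.35], "yaw": 0}
    - {"fingers": 0, "offset": [0, 0, 0.25], "yaw": 0}
    - {"fingers": 0, "offset": [0, 0, 0.25], "yaw": 0}
    - {"fingers": 0, "offset": [0, 0, 0.2], "yaw": 0}
    - {"fingers": 0, "offset": [0, 0, 0.2], "yaw": 0}
    - {"fingers": 0, "offset": [0, 0, 0.1], "yaw": 0}
    - {"fingers": 0, "offset": [0, 0, 0.1], "yaw": 0}
    - {"fingers": 0, "offset": [0, 0, 0.08], "yaw": 0}
    - {"fingers": 0, "offset": [0, 0, 0], "yaw": 0}

```text
time: 24.93
position: [0.5156, 0.1039, 0.1062]
orientation: [3.132, 0.238, -0.0]
force: [-1.2, -1.9, 4.0]
grip_width: 0.0008
```

play_rows:
  plan:
    - {"fingers": 0, "offset": [0, 0, 0.06], "yaw": 0}
    - {"fingers": 0, "offset": [0, 0, 0.06], "yaw": 0}
    - {"fingers": 0, "offset": [0, 0, 0], "yaw": 0}

```text
time: 25.18
position: [0.5157, 0.1038, 0.104]
orientation: [3.132, 0.238, 0.001]
force: [-0.1, -3.0, 4.9]
grip_width: 0.0005
```

play_rows:
  plan:
    - {"fingers": 0, "offset": [0, 0, 0.06], "yaw": 0}
    - {"fingers": 0, "offset": [0, 0, 0.06], "yaw": 0}
    - {"fingers": 0, "offset": [0, 0, 0.05], "yaw": 0}
    - {"fingers": 0, "offset": [0, 0, 0], "yaw": 0}

```text
time: 25.52
position: [0.5158, 0.1041, 0.1005]
orientation: [3.132, 0.238, 0.001]
force: [0.8, -1.2, 2.0]
grip_width: 0.0005
```

play_rows:
  plan:
    - {"fingers": 0, "offset": [0, 0, 0.05], "yaw": 0}
    - {"fingers": 0, "offset": [0, 0, 0.03], "yaw": 0}
    - {"fingers": 0, "offset": [0, 0, 0], "yaw": 0}

```text
time: 25.77
position: [0.5156, 0.1044, 0.0987]
orientation: [-3.132, -0.238, -0.0]
force: [0.5, -0.6, 2.0]
grip_width: 0.0006
```

play_rows:
  plan:
    - {"fingers": 0, "offset": [0, 0, -0.5], "yaw": 0}
    - {"fingers": 0, "offset": [0, 0, -1], "yaw": 0}
    - {"fingers": 0, "offset": [0, 0, -1], "yaw": 0}
    - {"fingers": 0, "offset": [0, 0, -1], "yaw": 0}
    - {"fingers": 0, "offset": [0, 0.5, -1], "yaw": 0}
    - {"fingers": 0, "offset": [0.7, 0.5, -1], "yaw": 0}
    - {"fingers": 0, "offset": [0.7, 0, -1], "yaw": 0}
    - {"fingers": 0, "offset": [0.7, 0, -1], "yaw": 0}
    - {"fingers": 0, "offset": [0, 0, 0], "yaw": 0}
    - {"fingers": 0, "offset": [0, 0, 0], "yaw": 0}

```text
time: 26.6
position: [0.5605, 0.0912, 0.2499]
orientation: [-3.132, -0.238, -0.003]
force: [0.5, -0.2, -1.1]
grip_width: 0.0006
```

```bash
python3 - <<'E'
from h import *
s=ctrl.state(); print(s["time"],s["position"],s["force"],lidpos(s["position"]))
c=P("wrist"); im=cams.snapshot("wrist"); f=5; x0,y0=200,55
def draw(big):
    for cl in (1,2,3,4):
        for th,col in ((0,(0,0,255)),(.17,(0,255,255)),(.45,(0,255,0))):
            for dx in (-.017,.017):
                q=(proj(bar(cl,th,dx),c)[0]+.5-[x0,y0])*f; cv2.circle(big,tuple(int(v) for v in q),3,col,-1)
    return big
print(proj(bar(2,0),c),proj(bar(4,0),c))
cv2.imwrite("pics/w15.png",im)
x0,y0=[int(v) for v in proj([*L,.1],c)[0]-[75,58]]
cv2.imwrite("pics/w15c.png",draw(cv2.resize(im[max(y0,0):y0+116,x0:x0+150],None,fx=f,fy=f,interpolation=cv2.INTER_CUBIC)))
im=cams.snapshot("side"); cv2.imwrite("pics/si15.png",cv2.resize(im[110:240,200:380],None,fx=4.4,fy=4.4,interpolation=cv2.INTER_CUBIC))
im=cams.snapshot("scene"); cv2.imwrite("pics/sc15.png",cv2.resize(im[170:290,130:280],None,fx=5,fy=5,interpolation=cv2.INTER_CUBIC))
E
```

```text
26.6 [0.56046685 0.09124444 0.24991008] [ 0.46535382 -0.20781491 -1.08937327] [  0.90188425 -86.27250696]
[[238.92626619  31.9259133 ]] [[323.29275168 183.66612597]]
```

View pics/w15c.png

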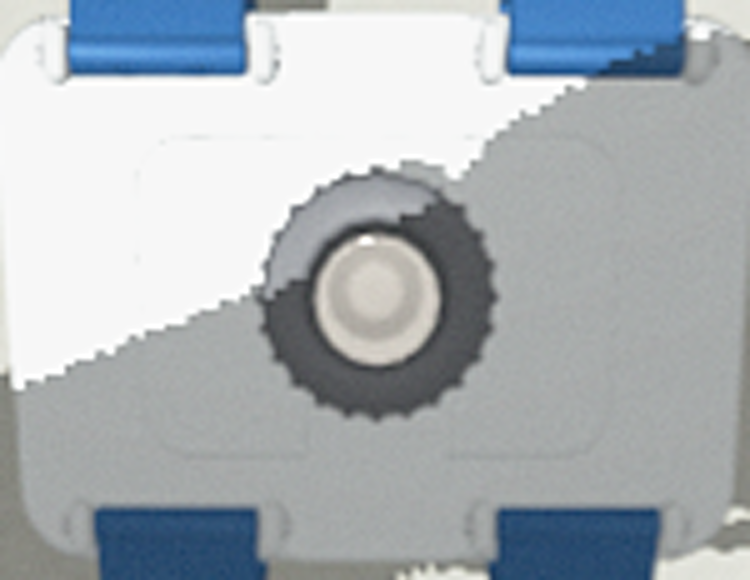

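View pics/si15.png

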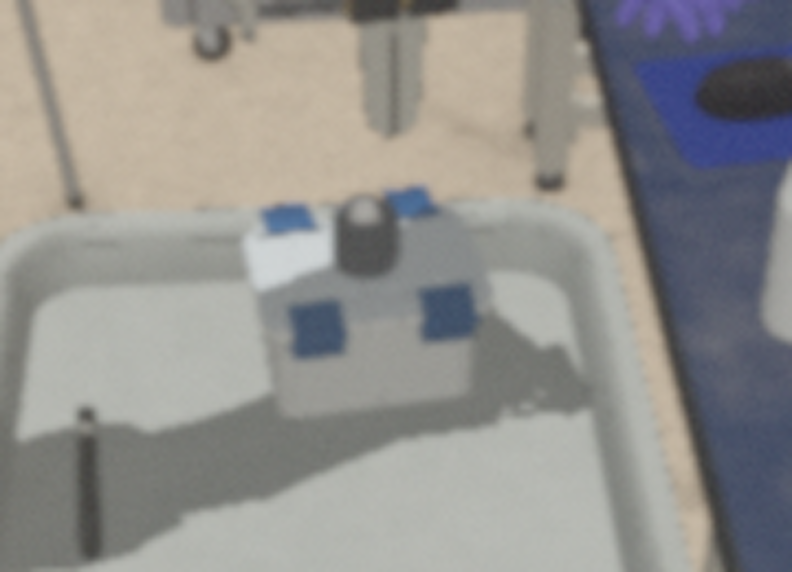

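View pics/sc15.png

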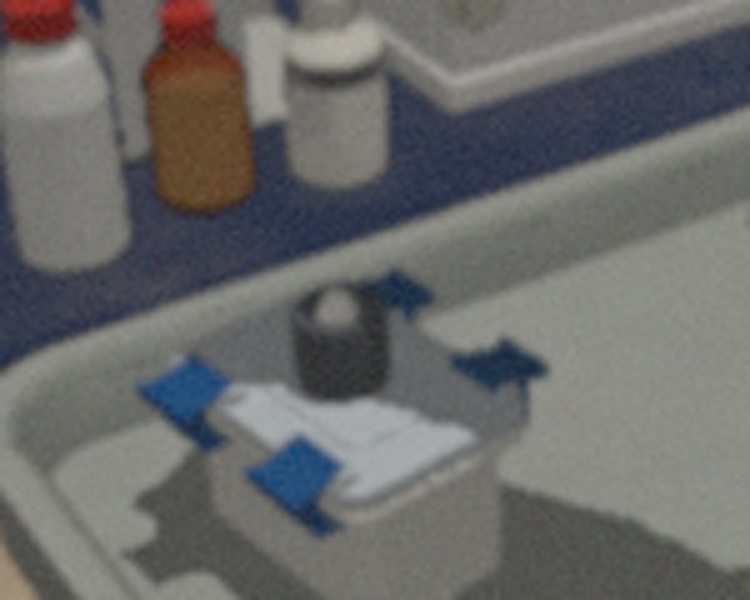

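```bash
python3 - <<'E'
import cv2; im=cv2.imread("pics/w15.png"); cv2.imwrite("pics/w15d.png",cv2.resize(im[10:205,190:380],None,fx=3,fy=3,interpolation=cv2.INTER_CUBIC))
E
```

```text
(no output)
```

View pics/w15d.png

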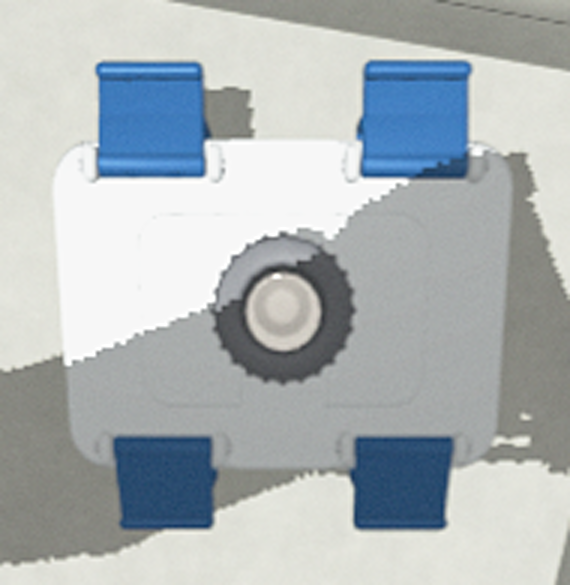

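All four clips look the same in the wrist view: flat, symmetric, with the rod centred in the collar. I'll hand in.

```bash
python3 - <<'E'
from workcell import ctrl
s=ctrl.state(); print(s["time"],s["joint_vel"].max(),s["force"]); print(ctrl.finish_job())
E
```

```text
26.75 0.003807002983352354 [ 0.03213567  0.09528558 -0.09572767]
the job is handed in; nothing more can be done
None
```

The tub is closed and I handed the job in at 26.75 s, with no verdict reported. The lid went on by its collar over the rod, was lowered gently to the gasket and let go. I then pressed clips 4 and 2 (diagonally opposite), followed by 1 and 3.

- **Clips:** The last wrist, side and scene pictures show all four clips flat. Each took at most about 8 N in the readings after each move. The force was about 0 N at the end of clips 4, 2 and 1.
- **Clip 3:** It still showed about 2 N at the end of its press, probably because the fingertip was resting on its stop. Its angle was judged only from the pictures, where it looks the same as clip 4.
- **Lid:** The pictures show it flat and in line with the tub, with the rod centred in the collar. I did not re-measure its height or yaw numerically after seating.
- **Robot:** It finished about 0.15 m above the lid, at rest, reading about 0 N.
- **Bystanders:** The arm never came near the beaker, bottles or marker. The marker looks unmoved in the side view, but I did not re-measure any of their positions.

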